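Biscuit cutters back on their mats

ROBOT

A 7-joint arm with a two-finger parallel gripper is mounted at the origin on the work surface. World frame = base frame: x ahead of the robot, y to its left, z up, the work surface at z = 0. Lengths are in m, angles in rad, forces in N, time in s.
With the tool pointing down it reaches from about 0.425 to 0.925 m from the base axis. Payload 6.8 kg.
Tool frame: the origin (TCP) lies midway between the tips of the shut fingers; the grasp point (between the pads) lies 19 mm behind it; z points along the fingers, y is the line along which they close (so a half turn about z gives the same grasp; the last joint's range is limited). The gripper opens to 85 mm and grips with 20 to 120 N. Pads are 22 mm wide; open, the fingers measure 114 mm over their backs; the gripper's body (76 mm by 85 mm) begins 54 mm behind the grasp point. The pads swing forward as they close: fully open they stand 13 mm farther back than shut.
Start: joints at [1.194, 0.477, 0.022, 1.555, -0.011, 1.109, -0.083], TCP at [0.179, -0.651, 0.231] pointing down, gripper open.
Joint ranges: [-2.96, 2.96], [-0.34, 2.1], [-1.41, 1.46], [0.24, 2.44], [-1.37, 4.51], [0.17, 1.92], [-2.96, 2.96]. Speed limits (rad/s): [2.39, 2.39, 3.14, 3.14, 3.14, 3.14, 3.14].

INTERFACE

Orientations are given as a rotation vector (axis times angle).
In Python, from bench import status, vision, r gives the robot as it stands. The module is installed in compiled form; this text tells all that it offers.
- The arm moves only by the shell command python3 -m handwheel 'ROWS' [OPENING] [FORCE]. ROWS is JSON, a list of rows, each an object with "dp": the shift along the tool's x, y, z in m, a list of three; "delta_rot": the turn, a rotation vector about the tool's x, y, z in rad, a list of three. In form: [{"dp": [x, y, z], "delta_rot": [rx, ry, rz]}, ...]. A call has 1 to 12 rows; each row is the pose to reach, as a shift and turn from the pose commanded when the call began, along the tool's axes at that moment; what a row does not reach only later rows make up. A row lasts 1/8 s, in which the tool goes at most 62.5 mm and 10.7 degrees, less where a joint would pass 70% of its speed; a pose out of reach is approached as far as the arm can. A call with a gripper value outside its range is refused whole. OPENING is the opening, from 0 (shut) to 1 (fully open), set as the call begins (- or left out, the last holds). The fingers move at their own pace and stop on an object; FORCE is the grip in N (left out, the last holds). Time passes only in rows, so rows that repeat a pose let the fingers close. It gives the time, the measured TCP pose, the force, the opening and the grip force at its end, in the units of the state.
- status.get_obs(): the state, without advancing time (a new reading comes with each control period).
- vision.grab_frame(name): name is "side" or "top" or "wrist"; returns a dict with "img" (400x640x3 uint8, blue, green, red), "fovy" (degrees; the focal length in pixels is half the picture's height over the tangent of half this angle, whatever the lens; pixels are square), "cx", "cy" (the principal point, pixels), "world_from_camera" (4x4, takes a point from camera to world coordinates). Camera axes: x right, y up, looking along -z (the intrinsics and any distortion apply to the point x, -y, -z); pixel columns grow to the right and rows downward; lengths in m; the calibration is good to about 2 mm. A picture is of the moment at which its call begins. There is no depth.
- r.hand_in(): hands the job in; it is judged then, once.
The state is a dict: "clock": time; "joints": joint angles; "qvel": joint speeds; "tau": joint torques, N m; "tcp_pos": TCP position; "orientation": TCP orientation; "contact_force": force on the tool from outside, world axes, zero at the start; "moment": the same for the moment, N m; "grip_width": finger opening in m; "gripper_force": force on a finger pad.
Only numpy, scipy, OpenCV 4.12 (cv2) and the standard library are available. Lean on these libraries where they do the work, as an engineer would, in place of code of your own. Each camera call takes 0.05 s, during which the arm holds its last target. There are 200 camera calls.

TASK

Put the four biscuit cutters away: stand each one upright in the middle of the brown mat of its own shape, turned so that its outline lines up with the mat's. Two of them were left on the wrong mats, so clear those before the rightful cutters go there. Set them down gently, never dropping or tipping one, and leave the jar and the white cup where they stand.

Things in the scene. Friction and masses are not known exactly. Their poses are not given: they have to be found in the camera images.
- round_cutter: Loose plastic biscuit cutter, 50 to 100 g. Base: a lime green disc 62 mm across, 22 mm high. Centred on it a white bar grip, 40 mm long (x), 18 mm wide (y), 22 to 58 mm above the underside: grip it from above across y, fingertips about 26 mm above the underside. Origin: centre of the underside, z up. Starts standing on either the square or the flower mat.
- square_cutter: Loose plastic biscuit cutter, 50 to 100 g. Base: a pink square 58 x 58 mm, sides along x and y, 22 mm high. Centred on it a white bar grip, 40 mm long (x), 18 mm wide (y), 22 to 58 mm above the underside: grip it from above across y, fingertips about 26 mm above the underside. Origin: centre of the underside, z up. Starts on the bare table.
- oblong_cutter: Loose plastic biscuit cutter, 50 to 100 g. Base: an orange round-ended bar 74 mm long (x), 36 mm wide (y), 22 mm high. Centred on it a white bar grip, 40 mm long (x), 18 mm wide (y), 22 to 58 mm above the underside: grip it from above across y, fingertips about 26 mm above the underside. Origin: centre of the underside, z up. Starts standing on either the square or the flower mat.
- flower_cutter: Loose plastic biscuit cutter, 50 to 100 g. Base: a blue four-petal flower 68 mm across, petals pointing along +-x and +-y, 22 mm high. Centred on it a white bar grip, 40 mm long (x), 18 mm wide (y), 22 to 58 mm above the underside: grip it from above across y, fingertips about 26 mm above the underside. Origin: centre of the underside, z up. Starts on the bare table.
- round_mat: Dark brown mat fixed to the table, 4 mm thick: a disc 93 mm across; a flush cream figure in its middle is the size of the round cutter's base. Origin: centre of the underside, at table height. With the cutter in place their axes agree (any turn). Starts empty.
- square_mat: Dark brown mat fixed to the table, 4 mm thick: a square 87 x 87 mm, sides along x and y; a flush cream figure in its middle is the size of the square cutter's base. Origin: centre of the underside, at table height. With the cutter in place their axes agree (a quarter turn more or less is the same). Starts partly covered by the round or oblong cutter.
- oblong_mat: Dark brown mat fixed to the table, 4 mm thick: a round-ended bar 111 mm long (x) and 54 mm wide (y); a flush cream figure in its middle is the size of the oblong cutter's base. Origin: centre of the underside, at table height. With the cutter in place their axes agree (a half turn more or less is the same). Starts empty.
- flower_mat: Dark brown mat fixed to the table, 4 mm thick: a four-petal flower 102 mm over the petals, petals pointing along +-x and +-y; a flush cream figure in its middle is the size of the flower cutter's base. Origin: centre of the underside, at table height. With the cutter in place their axes agree (a quarter turn more or less is the same). Starts partly covered by the round or oblong cutter.
- sprinkle_jar: Bystander: loose closed jar with a red cap, 56 mm across, 75 mm high, upright, on the robot's left. Origin: centre of the underside.
- ramekin: Bystander: loose white ceramic cup, 76 mm across, 45 mm high, upright, on the robot's right. Origin: centre of the underside.

How it is judged:
By the outcome, as a careful person would: the job done as asked, in the order asked, and still so for the second after the job is handed in, with the robot touching nothing.
It also fails if it takes over 112 s, if anything falls off the work surface, if the arm or the gripper's body presses on something with over 40 N, if the wrist force passes 120 N, or if a joint passes its speed limit or range.

## Working session

There is one attempt and no reset: what is moved stays moved. The work goes in short steps, Python scripts to look and compute and a shell command to move; the robot and the scene stay as the last step left them, time stands still between calls to the robot, and variables do not carry over. Pictures are saved under pics/ and viewed, at most 18 in all, crops included, and the job is handed in when it is done.

```bash
mkdir -p pics; cat > h.py <<'E'
import numpy as np, cv2
from bench import status, vision, r
def save(n,f): 
    d=vision.grab_frame(n); cv2.imwrite(f'pics/{f}.png',d['img']); return d
E
python3 - <<'E'
from h import *
import pickle
for n in ('top','side','wrist'):
    d=save(n,n+'0'); pickle.dump(d,open(n+'0.pkl','wb'))
    print(n,{k:v for k,v in d.items() if k not in('img',)})
print(status.get_obs())
E
```

```text
top {'fovy': 52.20812778438577, 'cx': 314.52726390288603, 'cy': 199.70492980033228, 'world_from_camera': array([[ 1.54210387e-02,  9.92583379e-01, -1.20583691e-01,
         3.43595986e-01],
       [-9.99858578e-01,  1.44989165e-02, -8.52084010e-03,
        -8.23688379e-04],
       [-6.70931140e-03,  1.20698038e-01,  9.92666595e-01,
         1.31184949e+00],
       [ 0.00000000e+00,  0.00000000e+00,  0.00000000e+00,
         1.00000000e+00]])}
side {'fovy': 43.03017334168701, 'cx': 317.54728907117635, 'cy': 195.9891993481049, 'world_from_camera': array([[-0.98828943,  0.10113837, -0.11425864,  0.3508247 ],
       [-0.15225442, -0.70330572,  0.69439157,  0.97496512],
       [-0.01012912,  0.70365623,  0.71046837,  1.06207613],
       [ 0.        ,  0.        ,  0.        ,  1.        ]])}
wrist {'fovy': 63.99216927640738, 'cx': 321.534964755355, 'cy': 203.49585804427633, 'world_from_camera': array([[ 0.26487539,  0.92970164,  0.25592165,  0.24368947],
       [-0.96427918,  0.25608758,  0.06771128, -0.63310054],
       [-0.00258707, -0.26471497,  0.96432323,  0.37278432],
       [ 0.        ,  0.        ,  0.        ,  1.        ]])}
{'clock': 0.15, 'joints': array([ 1.19389557,  0.47758537,  0.02235502,  1.55620893, -0.01149543,
        1.10930828, -0.08308622]), 'qvel': array([ 0.00051867, -0.00183374,  0.00131852, -0.00325769, -0.0008049 ,
       -0.00072773, -0.00030565]), 'tau': array([ 1.84936522e-03, -5.96926904e+01,  1.60979580e+00, -2.81491238e+01,
        1.26379743e-02,  6.53048177e-03,  5.75022142e-06]), 'tcp_pos': array([ 0.17913132, -0.65032723,  0.2305724 ]), 'orientation': array([-3.11191646e+00, -4.20821118e-01,  4.50805826e-04]), 'contact_force': array([ 0.42375701,  0.39914337, -0.25495819]), 'moment': array([0.0141975 , 0.03214701, 0.00188991]), 'gripper_force': 0.0, 'grip_width': 0.08533134031921882}
```

View pics/top0.png

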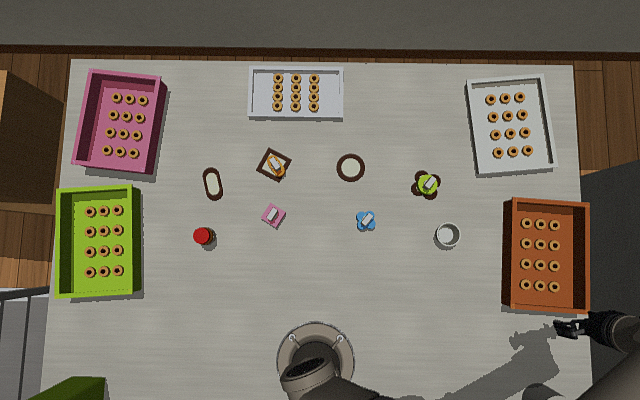

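View pics/side0.png

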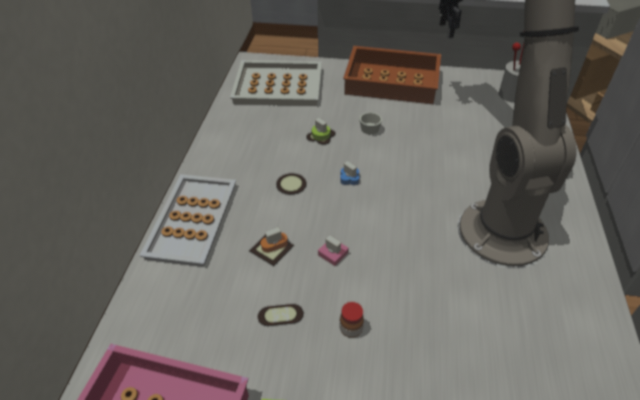

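The top view shows the round mat at (350,167), square mat with the orange cutter at (274,165), oblong mat at (212,183) and flower mat with the lime cutter at (426,184). The pink cutter is at (272,215), blue at (366,220), jar at (204,236) and cup at (447,235). The side view shows the same layout, slightly blurred.

```bash
cat >> h.py <<'E'
from scipy.spatial.transform import Rotation as R
def ray(d,uv):
    f=d['img'].shape[0]/2/np.tan(np.radians(d['fovy'])/2); T=d['world_from_camera']
    uv=np.atleast_2d(np.asarray(uv,float))
    v=np.c_[(uv[:,0]-d['cx'])/f,-(uv[:,1]-d['cy'])/f,-np.ones(len(uv))]@T[:3,:3].T
    return T[:3,3],v/np.linalg.norm(v,axis=1)[:,None]
def onplane(d,uv,z):
    o,v=ray(d,uv); return o+v*((z-o[2])/v[:,2])[:,None]
def tri(d1,p1,d2,p2):
    o1,a=ray(d1,p1); o2,b=ray(d2,p2); a=a[0];b=b[0]
    s=np.linalg.lstsq(np.c_[a,-b],o2-o1,rcond=None)[0]
    P,Q=o1+s[0]*a,o2+s[1]*b; return (P+Q)/2,np.linalg.norm(P-Q)
HUE={'round':((28,100,60),(48,255,255)),'square':((140,80,60),(175,255,255)),'oblong':((6,140,110),(20,255,255)),'flower':((95,100,60),(115,255,255))}
def mask(img,lo,hi,roi=None):
    m=cv2.inRange(cv2.cvtColor(img,cv2.COLOR_BGR2HSV),lo,hi)
    if roi:
        z=np.zeros_like(m); x0,y0,x1,y1=roi; z[y0:y1,x0:x1]=m[y0:y1,x0:x1]; m=z
    return m
def blobs(m,amin=20):
    cs=[c for c in cv2.findContours(m,cv2.RETR_EXTERNAL,cv2.CHAIN_APPROX_NONE)[0] if cv2.contourArea(c)>amin]
    return sorted(cs,key=cv2.contourArea,reverse=True)
def cen(c):
    m=cv2.moments(c); return np.array([m['m10'],m['m01']])/m['m00']
E
python3 - <<'E'
from h import *
import pickle
np.set_printoptions(precision=3,suppress=True)
t,s,w=[pickle.load(open(n+'0.pkl','rb')) for n in('top','side','wrist')]
rt=(180,140,470,255); rs=(245,105,390,335)
def show(n,a,b):
    for x,l in((a,'top'),(b,'side')): print(n,l,[(cen(c).round(1),cv2.contourArea(c)) for c in x[:5]])
for n,(lo,hi) in HUE.items():
    a=blobs(mask(t['img'],lo,hi,rt)); b=blobs(mask(s['img'],lo,hi,rs)); show(n,a,b)
    if a and b: print(tri(t,cen(a[0]),s,cen(b[0])), onplane(t,cen(a[0]),.015))
lo,hi=(0,30,20),(20,255,75)
a=blobs(mask(t['img'],lo,hi,rt)); b=blobs(mask(s['img'],lo,hi,rs)); show('brown',a,b)
for c in a: print('brown',onplane(t,cen(c),.004)[0])
for n,uv in(('jar',(204,236)),('cup',(447,235))): print(n,onplane(t,uv,.06 if n=='jar' else .045))
# wrist camera in tool frame
o=status.get_obs(); T=np.eye(4);T[:3,:3]=R.from_rotvec(o['orientation']).as_matrix();T[:3,3]=o['tcp_pos']
print(np.linalg.inv(T)@w['world_from_camera']); print(T[:3,:3])
E
```

```text
round top [(array([426.4, 184.5]), 167.5)]
round side [(array([320.1, 133.4]), 123.0)]
(array([ 0.557, -0.351,  0.005]), np.float64(8.41185231309994e-05)) [[ 0.556 -0.348  0.015]]
square top [(array([273.1, 214.9]), 295.5)]
square side [(array([332.2, 254. ]), 221.5)]
(array([ 0.451,  0.143, -0.002]), np.float64(0.0015102759436023015)) [[0.451 0.142 0.015]]
oblong top [(array([276.1, 167.7]), 69.5)]
oblong side [(array([265.3, 243.8]), 48.5), (array([282.7, 239. ]), 22.5)]
(array([0.62 , 0.139, 0.002]), np.float64(0.02613624903545024)) [[0.604 0.136 0.015]]
flower top [(array([365.4, 220. ]), 257.0)]
flower side [(array([347.9, 177.4]), 93.0)]
(array([ 0.441, -0.154,  0.001]), np.float64(0.002463378854347151)) [[ 0.438 -0.152  0.015]]
brown top [(array([350.3, 167.6]), 576.0), (array([212.4, 183.8]), 454.5), (array([272.1, 164.8]), 233.0), (array([414.7, 189.9]), 52.0), (array([431.2, 195.9]), 42.5)]
brown side [(array([290.9, 183.5]), 422.5), (array([280.5, 315.9]), 188.5), (array([272., 253.]), 173.0), (array([355.5, 324.6]), 96.0)]
brown [ 0.609 -0.105  0.004]
brown [0.55  0.343 0.004]
brown [0.615 0.151 0.004]
brown [ 0.539 -0.313  0.004]
brown [ 0.52  -0.366  0.004]
brown [ 0.591 -0.327  0.004]
brown [0.369 0.343 0.004]
brown [ 0.577 -0.386  0.004]
jar [[0.379 0.347 0.06 ]]
cup [[ 0.394 -0.401  0.045]]
[[-0.001  0.964  0.265  0.067]
 [ 1.     0.     0.001  0.   ]
 [ 0.001  0.265 -0.964 -0.142]
 [ 0.     0.     0.     1.   ]]
[[ 0.964  0.266 -0.   ]
 [ 0.266 -0.964  0.001]
 [-0.    -0.001 -1.   ]]
```

View pics/wrist0.png

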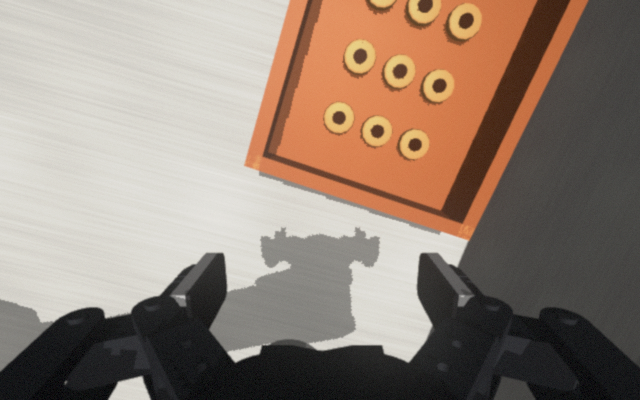

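The wrist view shows the rust tray and the open fingers; the camera looks at the area under the TCP. Now I'll move between the right-hand pieces, squaring up the tool.

```bash
python3 -m handwheel '[{"dp":[0.445,-0.292,-0.05],"delta_rot":[0,0,0.14]},{"dp":[0.445,-0.292,-0.05],"delta_rot":[0,0,0.27]},{"dp":[0.445,-0.292,-0.05],"delta_rot":[0,0,0.27]},{"dp":[0.445,-0.292,-0.05],"delta_rot":[0,0,0.27]},{"dp":[0.445,-0.292,-0.05],"delta_rot":[0,0,0.27]},{"dp":[0.445,-0.292,-0.05],"delta_rot":[0,0,0.27]},{"dp":[0.445,-0.292,-0.05],"delta_rot":[0,0,0.27]},{"dp":[0.445,-0.292,-0.05],"delta_rot":[0,0,0.27]},{"dp":[0.445,-0.292,-0.05],"delta_rot":[0,0,0.27]},{"dp":[0.445,-0.292,-0.05],"delta_rot":[0,0,0.27]},{"dp":[0.445,-0.292,-0.05],"delta_rot":[0,0,0.27]}]' 1
python3 -c "
from h import *
import pickle
pickle.dump(save('wrist','w1'),open('w1.pkl','wb'))
o=status.get_obs();print(o['joints'],R.from_rotvec(o['orientation']).as_matrix())"
```

```text
clock: 1.52
tcp_pos: [0.5299, -0.252, 0.2809]
orientation: [3.141, -0.004, -0.002]
contact_force: [1.0, -0.3, -0.6]
grip_width: 0.0852
gripper_force: 0.0
[ 0.4513359   0.29569563 -0.14138886  1.70623515  0.04603261  1.14375625
 -1.27734714] [[ 9.99993446e-01 -3.44293398e-03 -1.11973680e-03]
 [-3.44349210e-03 -9.99993948e-01 -4.96894474e-04]
 [-1.11801925e-03  5.00747022e-04 -9.99999250e-01]]
```

View pics/w1.png

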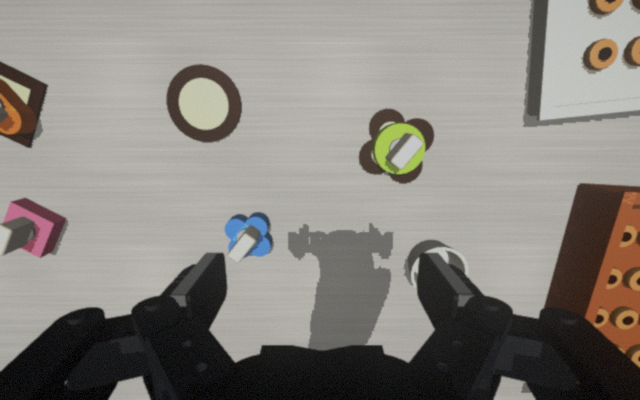

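The wrist view shows the round mat (204,103), lime cutter on the flower mat (399,147), blue cutter (248,237), cup (436,265), pink cutter (38,225) and orange cutter at the left edge. I'll step left for two more views.

```bash
python3 -m handwheel '[{"dp":[0,-0.25,0],"delta_rot":[0,0,0]},{"dp":[0,-0.25,0],"delta_rot":[0,0,0]},{"dp":[0,-0.25,0],"delta_rot":[0,0,0]},{"dp":[0,-0.25,0],"delta_rot":[0,0,0]},{"dp":[0,-0.25,0],"delta_rot":[0,0,0]},{"dp":[0,-0.25,0],"delta_rot":[0,0,0]}]'
python3 -c "
from h import *
import pickle
pickle.dump(save('wrist','w2'),open('w2.pkl','wb'))"
python3 -m handwheel '[{"dp":[0,-0.25,0],"delta_rot":[0,0,0]},{"dp":[0,-0.25,0],"delta_rot":[0,0,0]},{"dp":[0,-0.25,0],"delta_rot":[0,0,0]},{"dp":[0,-0.25,0],"delta_rot":[0,0,0]},{"dp":[0,-0.25,0],"delta_rot":[0,0,0]},{"dp":[0,-0.25,0],"delta_rot":[0,0,0]}]'
python3 -c "
from h import *
import pickle
pickle.dump(save('wrist','w3'),open('w3.pkl','wb'))
a=[cv2.imread(f'pics/w{i}.png')[:300] for i in (2,3)]
cv2.imwrite('pics/w23.png',np.vstack(a))"
```

```text
clock: 2.33
tcp_pos: [0.5308, -0.0029, 0.2812]
orientation: [3.141, -0.005, -0.0]
contact_force: [-0.7, -0.8, -0.5]
grip_width: 0.0852
gripper_force: 0.0
clock: 3.12
tcp_pos: [0.5323, 0.2466, 0.2808]
orientation: [3.14, -0.007, -0.001]
contact_force: [-0.6, -1.6, 0.1]
grip_width: 0.0854
gripper_force: 0.0
```

View pics/w23.png

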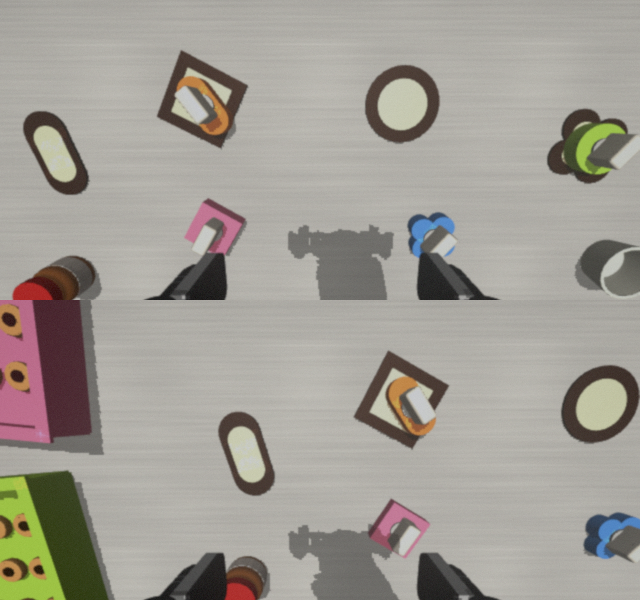

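The two views show all mats and cutters clearly: oblong mat, square mat with orange cutter, pink cutter, jar, round mat, blue cutter.

```bash
cat >> h.py <<'E'
import pickle
def rect(P):
    """min-area rectangle of metric points -> centre, (long,short) mm, angle deg of long side"""
    (c,s,a)=cv2.minAreaRect((P[:,:2]*1000).astype(np.float32))
    if s[0]<s[1]: s=(s[1],s[0]); a+=90
    return np.array(c)/1000,np.round(s,1),round((a+90)%180-90,1)
BROWN=((0,25,15),(22,200,85))
NOM={'round':(.609,-.105),'square':(.615,.145),'oblong':(.55,.343),'flower':(.556,-.35)}
CUT={'round':(.556,-.348),'square':(.451,.142),'oblong':(.607,.137),'flower':(.439,-.153)}
def near(d,cs,xy,z,tol=.03):
    out=[c for c in cs if np.linalg.norm(onplane(d,cen(c),z)[0,:2]-np.array(xy))<tol]
    return out[0] if out else None
def inside(c,h,w): 
    x,y,a,b=cv2.boundingRect(c); return x>1 and y>1 and x+a<w-1 and y+b<h-1
E
python3 - <<'E'
from h import *
np.set_printoptions(precision=4,suppress=True)
D=[pickle.load(open(f'w{i}.pkl','rb')) for i in(1,2,3)]
px={}
for i,d in enumerate(D):
    im=d['img'].copy(); im[285:]=255; im[235:,150:500]=im[235:,150:500]; 
    for n,(lo,hi) in HUE.items():
        c=near(d,blobs(mask(im,lo,hi),150),CUT[n],.022)
        if c is not None and inside(c,285,640):
            print(i+1,'cut',n,*rect(onplane(d,c[:,0],.022)), cen(c))
        # bright grip blob near cutter
    m=mask(im,*BROWN)
    for n,xy in NOM.items():
        c=near(d,blobs(m,60),xy,.004,.04)
        if c is not None and inside(c,285,640):
            P=onplane(d,c[:,0],.004); print(i+1,'mat',n,*rect(P)); px[n,i]=cen(c)
for n,(a,b) in {'round':(0,1),'oblong':(1,2)}.items(): 
    if (n,a) in px and (n,b) in px: print('tri',n,tri(D[a],px[n,a],D[b],px[n,b]))
d=D[1];hsv=cv2.cvtColor(d['img'],cv2.COLOR_BGR2HSV)
for p in((190,104),(205,238),(440,240),(450,200),(300,150),(210,114),(212,230)): print(p,hsv[p[1],p[0]])
E
```

```text
1 cut round [ 0.5562 -0.349 ] [63.3 63.2] -87.7 [399.0977 148.0741]
1 cut square [0.4541 0.1338] [71.6 68.4] -31.5 [ 37.4238 225.1152]
1 cut flower [ 0.4418 -0.1528] [59.7 57.1] 6.3 [249.6314 232.1385]
1 mat round [ 0.6106 -0.105 ] [90.8 90.1] 42.1
1 mat flower [ 0.5646 -0.3264] [82.8 38.7] -19.2
2 cut round [ 0.5582 -0.338 ] [67.5 64. ] 80.5 [590.0834 144.134 ]
2 cut square [0.4536 0.1401] [65.4 57.7] -31.3 [216.2004 225.1361]
2 cut oblong [0.6101 0.1385] [75.2 37.3] 33.6 [209.0457 106.9478]
2 cut flower [ 0.443  -0.1504] [58.5 55.8] 4.0 [426.8002 229.1111]
2 mat round [ 0.6105 -0.1039] [89.8 89.7] 89.8
2 mat square [0.6156 0.1464] [86.7 85.2] 62.5
2 mat oblong [0.5508 0.3423] [109.5  55.4] 14.6
2 mat flower [ 0.5698 -0.336 ] [99.9 67.5] -49.6
3 cut square [0.4526 0.1451] [62.4 58.7] 58.5 [393.9322 222.9148]
3 cut oblong [0.6086 0.139 ] [72.3 35.2] 31.7 [405.6877 104.245 ]
3 mat square [0.6157 0.1474] [85.5 85.3] 62.8
3 mat oblong [0.5503 0.3436] [108.5  52.5] 15.4
tri round (array([ 0.612 , -0.1044,  0.0022]), np.float64(0.0002342604667823681))
tri oblong (array([0.5525, 0.3444, 0.0028]), np.float64(0.00039320634751136956))
(190, 104) [105   5 201]
(205, 238) [ 38   5 201]
(440, 240) [ 18  26 120]
(450, 200) [ 26  10 176]
(300, 150) [ 23  11 183]
(210, 114) [17 27 85]
(212, 230) [ 28  17 196]
```

```bash
cat >> h.py <<'E'
def look(name):
    d=save('wrist',name); pickle.dump(d,open(name+'.pkl','wb')); o=status.get_obs()
    Rm=R.from_rotvec(o['orientation']).as_matrix(); return d,o['tcp_pos'],Rm,np.arctan2(Rm[1,0],Rm[0,0])
def cutter(d,n,xy,zb):
    """base outline (zb=height of base top) and grip hole (36 mm higher)"""
    im=d['img'].copy(); c=near(d,blobs(mask(im,*HUE[n]),200),xy,zb,.04)
    b=rect(onplane(d,c[:,0],zb)); h=np.zeros(im.shape[:2],np.uint8); cv2.fillPoly(h,[cv2.convexHull(c)],255)
    h=cv2.erode(h,np.ones((3,3)))&mask(im,(0,0,170),(180,45,255))
    g=blobs(cv2.morphologyEx(h,cv2.MORPH_OPEN,np.ones((3,3))),30)[0]
    return b,rect(onplane(d,g[:,0],zb+.036)),cen(c),cen(g)
def rel(p,xy,Rm): # world xy -> tool-frame shift from TCP
    return Rm.T@np.r_[np.array(xy)-p[:2],0]
E
T='{"dp":[0.02,0.144,0.12],"delta_rot":[0,0,-0.57]}'
python3 -m handwheel '[{"dp":[0.02,0.144,0.12],"delta_rot":[0,0,-0.18]},{"dp":[0.02,0.144,0.12],"delta_rot":[0,0,-0.36]},{"dp":[0.02,0.144,0.12],"delta_rot":[0,0,-0.54]},{"dp":[0.02,0.144,0.12],"delta_rot":[0,0,-0.57]},{"dp":[0.02,0.144,0.12],"delta_rot":[0,0,-0.57]},{"dp":[0.02,0.144,0.12],"delta_rot":[0,0,-0.57]}]' 0.7
python3 - <<'E'
from h import *
d,p,Rm,yaw=look('o1'); print(p,np.degrees(yaw))
b,g,cb,cg=cutter(d,'oblong',(.609,.139),.026); print(b,g,cb,cg)
for k in('w2','w3'):
    e=pickle.load(open(k+'.pkl','rb')); x=cutter(e,'oblong',(.609,.139),.026); print(k,tri(d,cg,e,x[3]),tri(d,cb,e,x[2]))
print('tool shift',rel(p,b[0],Rm),rel(p,g[0],Rm))
E
```

```text
clock: 3.92
tcp_pos: [0.5518, 0.1057, 0.1625]
orientation: [-3.015, -0.881, -0.004]
contact_force: [-0.7, -0.0, -0.1]
grip_width: 0.0599
gripper_force: 0.0
[0.55175034 0.10601474 0.16246364] 32.613261656992684
(array([0.61759509, 0.15297241]), array([50.2, 29.5]), -13.5) (array([0.61659296, 0.14304164]), array([21.4, 16. ]), 33.2) [320.62255571  88.73738063] [324.49892704 101.42668097]
w2 (array([0.61516058, 0.14552965, 0.03472864]), np.float64(0.007714273373764662)) (array([ 0.62023784,  0.15555294, -0.04416638]), np.float64(0.020884193707681405))
w3 (array([0.61317205, 0.14505637, 0.07807682]), np.float64(0.008133995048450603)) (array([0.61727371, 0.15312806, 0.05756509]), np.float64(0.013506035351657899))
tool shift [ 0.08077124 -0.00406577  0.00017354] [0.07457479 0.00375908 0.00016422]
```

View pics/o1.png

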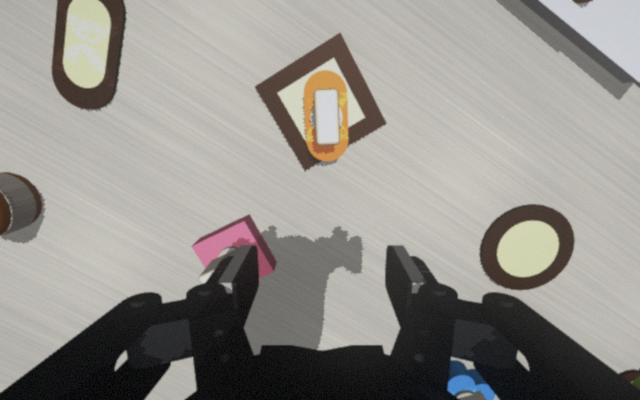

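The overhead view shows the orange cutter on the square mat at (326,117), with its grip running vertically in the picture and lined up with the tool. My colour mask split the orange, so I'll widen it.

```bash
python3 - <<'E'
import re
s=open('h.py').read()
s=s.replace("((6,140,110),(20,255,255))","((6,120,70),(24,255,255))")
i=s.index('def cutter'); j=s.index('def rel')
s=s[:i]+'''def cutter(d,n,xy,zb):
    """hull of the base colour (zb=height of base top) and grip inside it (36 mm higher)"""
    im=d['img']; m=cv2.morphologyEx(mask(im,*HUE[n]),cv2.MORPH_OPEN,np.ones((2,2)))
    ys,xs=np.nonzero(m); uv=np.c_[xs,ys]
    P=onplane(d,uv,zb); uv=uv[np.linalg.norm(P[:,:2]-np.array(xy),axis=1)<.048]
    c=cv2.convexHull(uv.astype(np.int32)); b=rect(onplane(d,c[:,0],zb)); h=np.zeros(im.shape[:2],np.uint8); cv2.fillPoly(h,[c],255)
    w=mask(im,(0,0,150),(180,60,255))&~m
    g=[x for x in blobs(cv2.morphologyEx(w&cv2.erode(h,np.ones((5,5))),cv2.MORPH_OPEN,np.ones((3,3))),30)]
    g=g[0]; return b,rect(onplane(d,g[:,0],zb+.036)),cen(c),cen(g)
'''+s[j:]
open('h.py','w').write(s)
E
python3 - <<'E'
from h import *
d=pickle.load(open('o1.pkl','rb'))
hsv=cv2.cvtColor(d['img'],cv2.COLOR_BGR2HSV)
for x in(308,326,344): print(x,[tuple(int(q) for q in hsv[y,x]) for y in range(72,164,8)])
b,g,cb,cg=cutter(d,'oblong',(.612,.141),.026); print(b,g,cb,cg)
for k in('w2','w3'):
    e=pickle.load(open(k+'.pkl','rb')); x=cutter(e,'oblong',(.612,.141),.026); print(k,x,tri(d,cg,e,x[3]),tri(d,cb,e,x[2]))
E
```

```text
308 [(15, 48, 118), (17, 126, 205), (17, 156, 207), (16, 157, 208), (17, 156, 208), (17, 158, 205), (16, 158, 200), (16, 157, 208), (24, 145, 207), (15, 157, 206), (14, 62, 70), (11, 89, 77)]
326 [(17, 151, 206), (17, 152, 208), (16, 128, 199), (113, 9, 219), (116, 8, 218), (116, 9, 220), (105, 5, 218), (114, 6, 218), (108, 6, 216), (14, 55, 152), (11, 156, 160), (15, 144, 196)]
344 [(10, 83, 92), (23, 28, 208), (17, 151, 206), (21, 149, 205), (20, 148, 209), (17, 157, 206), (16, 154, 208), (23, 146, 209), (21, 149, 207), (16, 158, 205), (16, 71, 198), (24, 13, 194)]
(array([0.60936963, 0.13655893]), array([72.6, 36.3]), 34.7) (array([0.61012659, 0.13702321]), array([38.6, 19.1]), 35.5) [326.77649724 116.85825453] [327.15872364 116.3820871 ]
w2 ((array([0.61026215, 0.13330257]), array([75.4, 41.4]), 28.5), (array([0.61089978, 0.13508934]), array([37.6, 11.9]), 34.2), array([205.19422007, 106.16460241]), array([194.14469453, 103.90192926])) (array([0.61046714, 0.13772604, 0.0521936 ]), np.float64(0.00045055693763459016)) (array([0.60961695, 0.1373669 , 0.01858799]), np.float64(0.0008489239049899837))
w3 ((array([0.60707452, 0.13923499]), array([72.4, 36.9]), 30.6), (array([0.60811597, 0.14085641]), array([38.6, 12.8]), 31.1), array([411.41084372, 106.62201604]), array([418.83289358, 105.50087951])) (array([0.60980522, 0.13769713, 0.05112978]), np.float64(0.0008956465781748099)) (array([0.60950238, 0.13731862, 0.01939184]), np.float64(0.0010669765620698439))
```

The orange cutter's grip is at (0.610, 0.137), yaw 35°. The measured base and grip-top heights (0.019 and 0.052 m) agree with the nominal ones within the side-face bias. Now I'll go down and grip.

```bash
python3 -m handwheel '[{"dp":[0.0655,0.005,0.0],"delta_rot":[0,0,-0.04]},{"dp":[0.0655,0.005,0.0],"delta_rot":[0,0,-0.04]},{"dp":[0.0655,0.005,0.04],"delta_rot":[0,0,-0.04]},{"dp":[0.0655,0.005,0.08],"delta_rot":[0,0,-0.04]},{"dp":[0.0655,0.005,0.11],"delta_rot":[0,0,-0.04]},{"dp":[0.0655,0.005,0.125],"delta_rot":[0,0,-0.04]},{"dp":[0.0655,0.005,0.132],"delta_rot":[0,0,-0.04]},{"dp":[0.0655,0.005,0.132],"delta_rot":[0,0,-0.04]},{"dp":[0.0655,0.005,0.132],"delta_rot":[0,0,-0.04]}]' 0.7
python3 -m handwheel '[{"dp":[0,0,0],"delta_rot":[0,0,0]},{"dp":[0,0,0],"delta_rot":[0,0,0]},{"dp":[0,0,0],"delta_rot":[0,0,0]},{"dp":[0,0,0],"delta_rot":[0,0,0]},{"dp":[0,0,0],"delta_rot":[0,0,0]},{"dp":[0,0,0],"delta_rot":[0,0,0]},{"dp":[0,0,0],"delta_rot":[0,0,0]}]' 0 30
```

```text
clock: 5.1
tcp_pos: [0.6099, 0.1363, 0.0305]
orientation: [2.997, 0.941, 0.003]
contact_force: [0.5, -0.3, -0.0]
grip_width: 0.06
gripper_force: 0.0
clock: 5.98
tcp_pos: [0.6093, 0.136, 0.0296]
orientation: [2.997, 0.941, 0.001]
contact_force: [-1.4, -1.3, 5.0]
grip_width: 0.0178
gripper_force: 37.4
```

```bash
python3 -m handwheel '[{"dp":[0,0,-0.015],"delta_rot":[0,0,0]},{"dp":[0,0,-0.05],"delta_rot":[0,0,0]},{"dp":[0,0,-0.10],"delta_rot":[0,0,0]},{"dp":[0.003,-0.05,-0.13],"delta_rot":[0,0,0.12]},{"dp":[0.005,-0.105,-0.13],"delta_rot":[0,0,0.24]},{"dp":[0.007,-0.165,-0.13],"delta_rot":[0,0,0.35]},{"dp":[0.0075,-0.21,-0.13],"delta_rot":[0,0,0.35]},{"dp":[0.0075,-0.2265,-0.13],"delta_rot":[0,0,0.35]},{"dp":[0.0075,-0.2265,-0.13],"delta_rot":[0,0,0.35]},{"dp":[0.0075,-0.2265,-0.13],"delta_rot":[0,0,0.35]}]'
cat >> h.py <<'E'
def mat(d,xy,tol=.05,z=.004):
    m=cv2.morphologyEx(mask(d['img'],*BROWN),cv2.MORPH_OPEN,np.ones((2,2)))
    c=near(d,blobs(m,60),xy,z,tol); P=onplane(d,c[:,0],z); return rect(P),cen(c),P
E
python3 - <<'E'
from h import *
d,p,Rm,yaw=look('o2'); print(p,np.degrees(yaw))
m,cm,P=mat(d,(.5506,.343)); print(m,cm,'shift',rel(p,m[0],Rm))
e=pickle.load(open('w3.pkl','rb')); print(tri(d,cm,e,mat(e,(.5506,.343))[1]))
E
```

```text
clock: 7.22
tcp_pos: [0.4872, 0.3239, 0.1592]
orientation: [3.115, 0.401, 0.001]
contact_force: [-0.3, -0.1, -1.3]
grip_width: 0.0174
gripper_force: 36.6
[0.48726622 0.3238164  0.15915818] 14.6294988575122
(array([0.51151379, 0.33343265]), array([50.9, 25.5]), -79.3) [318.03489848 161.8608291 ] shift [ 2.58902070e-02 -3.18033264e-03 -1.58067643e-06]
(array([0.53778447, 0.33291384, 0.05708042]), np.float64(0.03879541351237957))
```

View pics/o2.png

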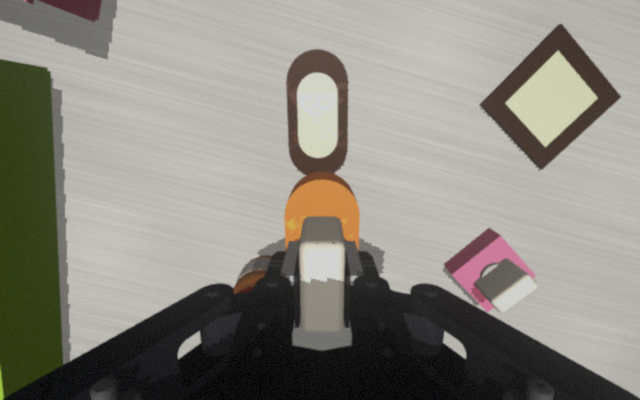

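The held orange cutter is at (321,215), with its dark side touching the lower tip of the oblong mat at (318,112). The cream figure is clean, so I'll measure that as the hole in the brown.

```bash
cat >> h.py <<'E'
def cream(d,xy,tol=.03,z=.004):
    """the figure = hole in the brown mat mask"""
    m=cv2.morphologyEx(mask(d['img'],*BROWN),cv2.MORPH_CLOSE,np.ones((3,3)))
    cs,h=cv2.findContours(m,cv2.RETR_CCOMP,cv2.CHAIN_APPROX_NONE)
    hs=sorted([c for c,q in zip(cs,h[0]) if q[3]>=0 and cv2.contourArea(c)>200],key=cv2.contourArea,reverse=True)
    c=near(d,hs,xy,z,tol); P=onplane(d,c[:,0],z); return rect(P),cen(c),P
E
python3 - <<'E'
from h import *
d=pickle.load(open('o2.pkl','rb')); o=status.get_obs()
Rm=R.from_rotvec(o['orientation']).as_matrix();p=o['tcp_pos'];print(p)
m,cm,P=cream(d,(.5506,.343)); print(m,cm,'shift',rel(p,m[0],Rm))
e=pickle.load(open('w3.pkl','rb')); x=cream(e,(.5506,.343));print(x[0],tri(d,cm,e,x[1]))
print('sq',cream(d,(.6155,.147))[0])
E
```

```text
[0.48726622 0.3238164  0.15915818]Traceback (most recent call last):
  File "<stdin>", line 4, in <module>
  File "h.py", line 64, in cream
    c=near(d,hs,xy,z,tol); P=onplane(d,c[:,0],z); return rect(P),cen(c),P
                                       ~^^^^^
TypeError: 'NoneType' object is not subscriptable
```

```bash
sed -i 's/^BROWN=.*/BROWN=((0,38,15),(25,200,115))/' h.py
python3 - <<'E'
from h import *
d=pickle.load(open('o2.pkl','rb')); o=status.get_obs()
Rm=R.from_rotvec(o['orientation']).as_matrix();p=o['tcp_pos']
hsv=cv2.cvtColor(d['img'],cv2.COLOR_BGR2HSV); print([tuple(int(q) for q in hsv[115,x]) for x in range(280,356,5)])
m,cm,P=cream(d,(.5506,.343)); print(m,cm,'shift',rel(p,m[0],Rm))
e=pickle.load(open('w3.pkl','rb')); x=cream(e,(.5506,.343));print(x[0],tri(d,cm,e,x[1]))
print('sq',cream(d,(.6155,.147))[0])
E
```

```text
[(20, 12, 188), (23, 11, 185), (7, 68, 86), (9, 70, 87), (33, 24, 214), (33, 23, 212), (35, 22, 212), (38, 19, 214), (37, 11, 214), (32, 23, 212), (35, 21, 215), (34, 20, 213), (10, 74, 86), (9, 79, 87), (26, 11, 190), (15, 11, 191)]
(array([0.55023029, 0.34410382]), array([76.2, 39.2]), 15.2) [317.27800069 114.51330064] shift [ 6.60466734e-02 -3.72701274e-03  1.26287254e-06]
(array([0.55052167, 0.34440396]), array([77.1, 40. ]), 14.9) (array([0.55176251, 0.34437297, 0.00490848]), np.float64(0.0003879539391030233))
sq (array([0.61588715, 0.14705006]), array([59.9, 59.9]), 62.7)
```

```bash
python3 -m handwheel '[{"dp":[0.04,-0.002,0.0],"delta_rot":[0,0,-0.007]},{"dp":[0.065,-0.0038,0.02],"delta_rot":[0,0,-0.007]},{"dp":[0.065,-0.0038,0.06],"delta_rot":[0,0,-0.007]},{"dp":[0.065,-0.0038,0.09],"delta_rot":[0,0,-0.007]},{"dp":[0.065,-0.0038,0.11],"delta_rot":[0,0,-0.007]},{"dp":[0.065,-0.0038,0.118],"delta_rot":[0,0,-0.007]},{"dp":[0.065,-0.0038,0.12],"delta_rot":[0,0,-0.007]},{"dp":[0.065,-0.0038,0.12],"delta_rot":[0,0,-0.007]},{"dp":[0.065,-0.0038,0.12],"delta_rot":[0,0,-0.007]}]'
```

```text
clock: 8.4
tcp_pos: [0.5481, 0.3468, 0.0403]
orientation: [-3.113, -0.416, -0.002]
contact_force: [-0.6, -0.8, 0.1]
grip_width: 0.0175
gripper_force: 36.6
```

```bash
for i in 1 2 3; do python3 -m handwheel '[{"dp":[0,0,0],"delta_rot":[0,0,0]}]' | sed -n 1,2p; done; python3 - <<'E'
from h import *
d,p,Rm,yaw=look('o3'); print(p,np.degrees(yaw), status.get_obs()['joints'])
E
```

```text
clock: 8.52
tcp_pos: [0.5479, 0.3466, 0.04]
clock: 8.65
tcp_pos: [0.5477, 0.3465, 0.0396]
clock: 8.78
tcp_pos: [0.5476, 0.3463, 0.0394]
[0.54755813 0.34636876 0.03933923] 15.228726125449379 [-0.40489683  0.67971237 -0.35709268  1.73690622  0.3170911   0.78213245
 -2.22104271]
```

View pics/o3.png

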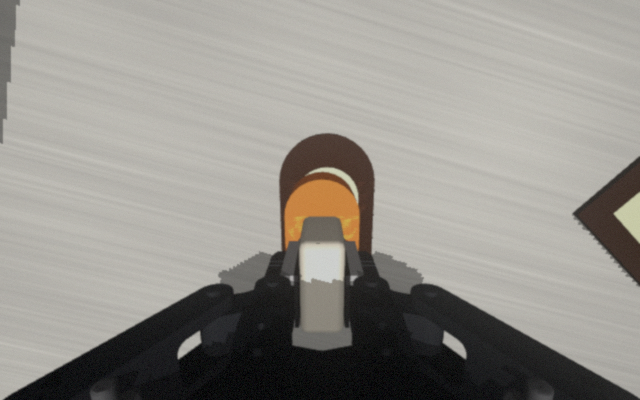

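The held cutter's front spans columns 284–360 and the mat 280–374, so the cutter must go about 3 mm to the right (tool +y). That agrees with the TCP reading.

```bash
python3 -m handwheel '[{"dp":[0.001,0.0028,0],"delta_rot":[0,0,0]},{"dp":[0.001,0.0028,0],"delta_rot":[0,0,0]},{"dp":[0.001,0.0028,0],"delta_rot":[0,0,0]},{"dp":[0.001,0.0028,0],"delta_rot":[0,0,0]},{"dp":[0.001,0.0028,0],"delta_rot":[0,0,0]},{"dp":[0.001,0.0028,0],"delta_rot":[0,0,0]},{"dp":[0.001,0.0028,0],"delta_rot":[0,0,0]},{"dp":[0.001,0.0028,0],"delta_rot":[0,0,0]}]'; python3 - <<'E'
from h import *
d,p,Rm,yaw=look('o4'); print(p,np.degrees(yaw))
def edges(m,row): 
    x=np.nonzero(m[row,200:440])[0]+200; return x.min(),x.max()
B=mask(d['img'],*BROWN); O=mask(d['img'],*HUE['oblong'])
for row in(185,195,205): print(row,'mat',edges(B,row),rel(p,onplane(d,[(np.mean(edges(B,row)),row)],.004)[0,:2],Rm)[:2])
for row in(200,205,210,215): print(row,'cut',edges(O,row),rel(p,onplane(d,[(np.mean(edges(O,row)),row)],p[2]-.0296+.026)[0,:2],Rm)[:2])
c=np.nonzero(B[:,327])[0].min(); print('mat tip',c,rel(p,onplane(d,[(327,c)],.004)[0,:2],Rm)[:2])
ys,xs=np.nonzero(O[:,290:350]); c=np.nonzero(O[:,322])[0].min(); print('cut tip',c,rel(p,onplane(d,[(322,c)],p[2]-.0296+.026)[0,:2],Rm)[:2])
E
```

```text
clock: 9.82
tcp_pos: [0.5493, 0.344, 0.0393]
orientation: [-3.114, -0.416, -0.0]
contact_force: [0.3, 1.4, -1.2]
grip_width: 0.0174
gripper_force: 36.6
[0.54928869 0.34392396 0.03932531] 15.226754407320065
185 mat (np.int64(275), np.int64(368)) [0.02889    0.00016021]
195 mat (np.int64(275), np.int64(368)) [0.02305755 0.00015591]
205 mat (np.int64(276), np.int64(367)) [0.017125   0.00015153]
200 cut (np.int64(287), np.int64(357)) [0.02843665 0.0004282 ]
205 cut (np.int64(285), np.int64(359)) [0.02598963 0.00042741]
210 cut (np.int64(284), np.int64(360)) [0.02352151 0.00042661]
215 cut (np.int64(283), np.int64(359)) [ 2.10322351e-02 -5.16782862e-05]
mat tip 136 [0.05610092 0.0031726 ]
cut tip 173 [0.04129741 0.00043238]
```

Aligned within about 1 mm; now lowering gently and releasing.

```bash
python3 -m handwheel '[{"dp":[0,0,0.003],"delta_rot":[0,0,0]},{"dp":[0,0,0.006],"delta_rot":[0,0,0]},{"dp":[0,0,0.008],"delta_rot":[0,0,0]},{"dp":[0,0,0.009],"delta_rot":[0,0,0]},{"dp":[0,0,0.0095],"delta_rot":[0,0,0]},{"dp":[0,0,0.0095],"delta_rot":[0,0,0]},{"dp":[0,0,0.0095],"delta_rot":[0,0,0]}]'
python3 -m handwheel '[{"dp":[0,0,0],"delta_rot":[0,0,0]},{"dp":[0,0,0],"delta_rot":[0,0,0]},{"dp":[0,0,0],"delta_rot":[0,0,0]},{"dp":[0,0,0],"delta_rot":[0,0,0]},{"dp":[0,0,0],"delta_rot":[0,0,0]}]' 0.5
```

```text
clock: 10.75
tcp_pos: [0.5493, 0.344, 0.0299]
orientation: [-3.114, -0.416, -0.0]
contact_force: [0.5, -0.2, -0.8]
grip_width: 0.0175
gripper_force: 36.6
clock: 11.38
tcp_pos: [0.5493, 0.3439, 0.0298]
orientation: [3.114, 0.416, 0.0]
contact_force: [-0.4, -0.7, 0.3]
grip_width: 0.0424
gripper_force: 0.0
```

```bash
python3 -m handwheel '[{"dp":[0,0,-0.03],"delta_rot":[0,0,0]},{"dp":[0,0,-0.08],"delta_rot":[0,0,0]},{"dp":[0,0,-0.13],"delta_rot":[0,0,-0.15]},{"dp":[-0.1,0.2175,-0.13],"delta_rot":[0,0,-2.33]},{"dp":[-0.1,0.2175,-0.13],"delta_rot":[0,0,-2.33]},{"dp":[-0.1,0.2175,-0.13],"delta_rot":[0,0,-2.33]},{"dp":[-0.1,0.2175,-0.13],"delta_rot":[0,0,-2.33]},{"dp":[-0.1,0.2175,-0.13],"delta_rot":[0,0,-2.33]},{"dp":[-0.1,0.2175,-0.13],"delta_rot":[0,0,-2.33]},{"dp":[-0.1,0.2175,-0.13],"delta_rot":[0,0,-2.33]},{"dp":[-0.1,0.2175,-0.13],"delta_rot":[0,0,-2.33]},{"dp":[-0.1,0.2175,-0.13],"delta_rot":[0,0,-2.33]}]' 0.7
```

```text
clock: 12.88
tcp_pos: [0.5099, 0.1077, 0.1599]
orientation: [1.55, 2.732, -0.0]
contact_force: [-0.3, 0.0, -0.3]
grip_width: 0.06
gripper_force: 0.0
```

```bash
python3 -m handwheel '[{"dp":[0,0,0],"delta_rot":[0,0,-0.18]},{"dp":[0,0,0],"delta_rot":[0,0,-0.36]},{"dp":[0,0,0],"delta_rot":[0,0,-0.48]},{"dp":[0,0,0],"delta_rot":[0,0,-0.48]},{"dp":[0,0,0],"delta_rot":[0,0,-0.48]},{"dp":[0,0,0],"delta_rot":[0,0,-0.48]},{"dp":[0,0,0],"delta_rot":[0,0,-0.48]},{"dp":[0,0,0],"delta_rot":[0,0,-0.48]}]' | sed -n 2,3p
python3 - <<'E'
from h import *
d,p,Rm,yaw=look('s1'); print(p,np.degrees(yaw),status.get_obs()['joints'])
b,g,cb,cg=cutter(d,'square',(.4526,.143),.022); print(b,g,cb,cg)
for k in('w2','w3'):
    e=pickle.load(open(k+'.pkl','rb')); x=cutter(e,'square',(.4526,.143),.022); print(k,tri(d,cg,e,x[3]),tri(d,cb,e,x[2]))
print('tool shift',rel(p,b[0],Rm),rel(p,g[0],Rm))
e=pickle.load(open('top0.pkl','rb'))
E
```

```text
tcp_pos: [0.5099, 0.1078, 0.1598]
orientation: [0.866, 3.02, -0.0]
[0.50989102 0.10782456 0.15982469] 148.00320075831294 [ 0.40844397  0.46516625 -0.92422985  1.94499284  0.45447552  0.95425489
  0.27598358]
(array([0.45154852, 0.14175623]), array([56.9, 56. ]), -32.0) (array([0.45118103, 0.14402489]), array([38.1, 20.3]), -30.5) [317.70825226 112.93033459] [319.97599451 111.09821674]
w2 (array([0.44992553, 0.14432741, 0.04085998]), np.float64(0.0011715567722449867)) (array([0.44959889, 0.14177018, 0.01250503]), np.float64(0.0006612402062725111))
w3 (array([0.45135357, 0.1417011 , 0.05456548]), np.float64(0.005455097383655508)) (array([0.44951187, 0.14134739, 0.01328554]), np.float64(0.00048315933816455125))
tool shift [ 6.74584111e-02 -2.13735834e-03 -9.14095628e-06] [ 6.89721734e-02 -4.08081174e-04 -9.44036635e-06]
```

View pics/s1.png

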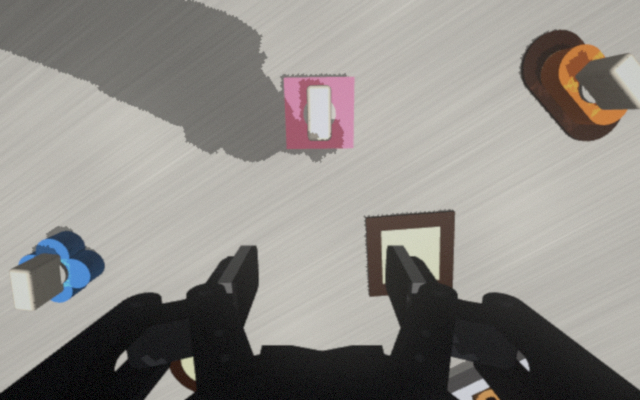

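The overhead view shows the pink cutter at (318,113), grip vertical, and the oblong cutter on its mat at upper right. I'll go down on the pink cutter.

```bash
python3 -m handwheel '[{"dp":[0.05,-0.002,0.0],"delta_rot":[0,0,0]},{"dp":[0.068,-0.0018,0.0],"delta_rot":[0,0,0]},{"dp":[0.068,-0.0018,0.04],"delta_rot":[0,0,0]},{"dp":[0.068,-0.0018,0.08],"delta_rot":[0,0,0]},{"dp":[0.068,-0.0018,0.11],"delta_rot":[0,0,0]},{"dp":[0.068,-0.0018,0.125],"delta_rot":[0,0,0]},{"dp":[0.068,-0.0018,0.1335],"delta_rot":[0,0,0]},{"dp":[0.068,-0.0018,0.1335],"delta_rot":[0,0,0]},{"dp":[0.068,-0.0018,0.1335],"delta_rot":[0,0,0]},{"dp":[0.068,-0.0018,0.1335],"delta_rot":[0,0,0]}]' 0.7
python3 -m handwheel '[{"dp":[0,0,0],"delta_rot":[0,0,0]},{"dp":[0,0,0],"delta_rot":[0,0,0]},{"dp":[0,0,0],"delta_rot":[0,0,0]},{"dp":[0,0,0],"delta_rot":[0,0,0]},{"dp":[0,0,0],"delta_rot":[0,0,0]},{"dp":[0,0,0],"delta_rot":[0,0,0]},{"dp":[0,0,0],"delta_rot":[0,0,0]}]' 0 30
```

```text
clock: 15.18
tcp_pos: [0.4519, 0.1424, 0.027]
orientation: [0.866, 3.019, 0.001]
contact_force: [0.4, -0.4, 0.8]
grip_width: 0.0596
gripper_force: 0.0
clock: 16.05
tcp_pos: [0.4514, 0.1423, 0.0265]
orientation: [0.866, 3.02, 0.0]
contact_force: [-0.7, -0.6, 5.6]
grip_width: 0.0174
gripper_force: 30.5
```

```bash
python3 -m handwheel '[{"dp":[0,0,-0.015],"delta_rot":[0,0,0]},{"dp":[0,0,-0.05],"delta_rot":[0,0,0]},{"dp":[0,0,-0.1],"delta_rot":[0,0,0]},{"dp":[-0.045,0.02,-0.133],"delta_rot":[0,0,-0.04]},{"dp":[-0.1,0.047,-0.133],"delta_rot":[0,0,-0.082]},{"dp":[-0.15,0.071,-0.133],"delta_rot":[0,0,-0.082]},{"dp":[-0.19,0.09,-0.133],"delta_rot":[0,0,-0.082]},{"dp":[-0.2035,0.0965,-0.133],"delta_rot":[0,0,-0.082]},{"dp":[-0.2035,0.0965,-0.133],"delta_rot":[0,0,-0.082]},{"dp":[-0.2035,0.0965,-0.133],"delta_rot":[0,0,-0.082]},{"dp":[-0.2035,0.0965,-0.133],"delta_rot":[0,0,-0.082]},{"dp":[-0.2035,0.0965,-0.133],"delta_rot":[0,0,-0.082]}]'
python3 - <<'E'
from h import *
d,p,Rm,yaw=look('s2'); print(p,np.degrees(yaw),status.get_obs()['joints'])
for f in(mat,cream):
    try:
        m,cm,P=f(d,(.6158,.147),.03); print(m,cm,'shift',rel(p,m[0],Rm))
        e=pickle.load(open('w3.pkl','rb')); 
        if f is mat: print(tri(d,cm,e,f(e,(.6158,.147))[1]))
    except Exception as x: print(f.__name__,x)
E
```

```text
clock: 17.55
tcp_pos: [0.6745, 0.1164, 0.1596]
orientation: [0.74, 3.053, -0.0]
contact_force: [0.1, -1.3, -1.0]
grip_width: 0.0178
gripper_force: 29.7
[0.67461702 0.11636119 0.15952357] 152.73211597379697 [ 0.28570948  0.70762294 -0.8450066   1.55176943  0.5646567   1.14083873
  0.41424917]
(array([0.6170011, 0.1475318]), array([85.8, 85.7]), -27.3) [323.20513926 115.1897035 ] shift [ 6.54941567e-02  1.30993108e-03 -1.20404627e-05]
(array([ 0.61776773,  0.14895945, -0.00116154]), np.float64(0.005133286507381857))
(array([0.61639276, 0.14724316]), array([61.1, 60.7]), 62.7) [322.78290561 115.37991518] shift [ 6.59026535e-02  7.74660029e-04 -1.20245182e-05]
```

View pics/s2.png

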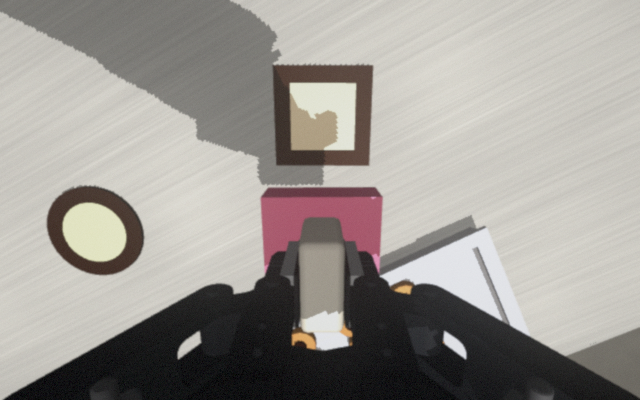

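The view shows the pink cutter held square at (321,225) and the square mat ahead at (323,115), parallel to it. Moving over and down to just above the mat.

```bash
python3 -m handwheel '[{"dp":[0.04,0,0.0],"delta_rot":[0,0,0]},{"dp":[0.066,0.0006,0.02],"delta_rot":[0,0,0]},{"dp":[0.066,0.0006,0.06],"delta_rot":[0,0,0]},{"dp":[0.066,0.0006,0.09],"delta_rot":[0,0,0]},{"dp":[0.066,0.0006,0.11],"delta_rot":[0,0,0]},{"dp":[0.066,0.0006,0.12],"delta_rot":[0,0,0]},{"dp":[0.066,0.0006,0.1215],"delta_rot":[0,0,0]},{"dp":[0.066,0.0006,0.1215],"delta_rot":[0,0,0]},{"dp":[0.066,0.0006,0.1215],"delta_rot":[0,0,0]},{"dp":[0.066,0.0006,0.1215],"delta_rot":[0,0,0]},{"dp":[0.066,0.0006,0.1215],"delta_rot":[0,0,0]},{"dp":[0.066,0.0006,0.1215],"delta_rot":[0,0,0]}]'
python3 - <<'E'
from h import *
d,p,Rm,yaw=look('s3'); print(p,np.degrees(yaw)); zt=p[2]-.0265+.022
def edges(m,row):
    x=np.nonzero(m[row,180:460])[0]+180; return x.min(),x.max()
B=mask(d['img'],*BROWN); O=mask(d['img'],*HUE['square'])
def first(m,c): return np.nonzero(m[:,c])[0].min()
for c in(290,321,350): print('front mat',rel(p,onplane(d,[(c,first(B,c))],.004)[0,:2],Rm)[0]-.0435,'cut',rel(p,onplane(d,[(c,first(O,c))],zt)[0,:2],Rm)[0]-.029)
for row in(150,170,200): 
    try: print(row,'mat',rel(p,onplane(d,[(np.mean(edges(B,row)),row)],.004)[0,:2],Rm)[1],edges(B,row))
    except Exception as e: print(e)
for row in(205,220,235): print(row,'cut',rel(p,onplane(d,[(np.mean(edges(O,row)),row)],zt)[0,:2],Rm)[1],edges(O,row))
E
```

```text
clock: 19.1
tcp_pos: [0.6166, 0.1471, 0.0379]
orientation: [0.741, 3.053, -0.0]
contact_force: [-0.9, 0.2, -0.6]
grip_width: 0.0172
gripper_force: 29.7
[0.61661305 0.14709799 0.03784651] 152.70855987139902
front mat -0.00019495649199253312 cut 0.00458109745321714
front mat -0.0002095724402930363 cut 0.005048549925342909
front mat 0.00032649695429783077 cut 0.004555103710790053
zero-size array to reduction operation minimum which has no identity
170 mat -0.000536290723259723 (np.int64(244), np.int64(398))
200 mat -0.0005570217898464066 (np.int64(246), np.int64(396))
205 cut -0.0005240256180626436 (np.int64(261), np.int64(381))
220 cut -0.0007743781431271725 (np.int64(261), np.int64(380))
235 cut -0.0005423700961829699 (np.int64(262), np.int64(380))
```

Mat and cutter agree within about 0.5 mm sideways and along, so I'll lower and release.

```bash
python3 -m handwheel '[{"dp":[0,0,0.003],"delta_rot":[0,0,0]},{"dp":[0,0,0.0055],"delta_rot":[0,0,0]},{"dp":[0,0,0.007],"delta_rot":[0,0,0]},{"dp":[0,0,0.0078],"delta_rot":[0,0,0]},{"dp":[0,0,0.008],"delta_rot":[0,0,0]},{"dp":[0,0,0.008],"delta_rot":[0,0,0]},{"dp":[0,0,0.008],"delta_rot":[0,0,0]}]'
python3 -m handwheel '[{"dp":[0,0,0],"delta_rot":[0,0,0]},{"dp":[0,0,0],"delta_rot":[0,0,0]},{"dp":[0,0,0],"delta_rot":[0,0,0]},{"dp":[0,0,0],"delta_rot":[0,0,0]},{"dp":[0,0,0],"delta_rot":[0,0,0]}]' 0.5
```

```text
clock: 20.02
tcp_pos: [0.6165, 0.147, 0.0306]
orientation: [0.741, 3.053, -0.001]
contact_force: [-2.6, -1.6, 7.2]
grip_width: 0.0174
gripper_force: 30.8
clock: 20.65
tcp_pos: [0.6166, 0.1471, 0.0298]
orientation: [-0.741, -3.053, -0.0]
contact_force: [0.4, 0.9, 0.4]
grip_width: 0.0423
gripper_force: 0.0
```

```bash
python3 -m handwheel '[{"dp":[0,0,-0.03],"delta_rot":[0,0,0]},{"dp":[0,0,-0.08],"delta_rot":[0,0,0]},{"dp":[0,0,-0.13],"delta_rot":[0,0,0]},{"dp":[-0.2375,-0.4885,-0.13],"delta_rot":[0,0,0.31]},{"dp":[-0.2375,-0.4885,-0.13],"delta_rot":[0,0,0.31]},{"dp":[-0.2375,-0.4885,-0.13],"delta_rot":[0,0,0.31]},{"dp":[-0.2375,-0.4885,-0.13],"delta_rot":[0,0,0.31]},{"dp":[-0.2375,-0.4885,-0.13],"delta_rot":[0,0,0.31]},{"dp":[-0.2375,-0.4885,-0.13],"delta_rot":[0,0,0.31]},{"dp":[-0.2375,-0.4885,-0.13],"delta_rot":[0,0,0.31]},{"dp":[-0.2375,-0.4885,-0.13],"delta_rot":[0,0,0.31]},{"dp":[-0.2375,-0.4885,-0.13],"delta_rot":[0,0,0.31]}]' 0.7
python3 -m handwheel '[{"dp":[0,0,0],"delta_rot":[0,0,0]},{"dp":[0,0,0],"delta_rot":[0,0,0]},{"dp":[0,0,0],"delta_rot":[0,0,0]},{"dp":[0,0,0],"delta_rot":[0,0,0]}]'
python3 - <<'E'
from h import *
d,p,Rm,yaw=look('r1'); print(p,np.degrees(yaw),status.get_obs()['joints'])
b,g,cb,cg=cutter(d,'round',(.556,-.349),.026); print(b,g,cb,cg)
for k in('w1','w2'):
    e=pickle.load(open(k+'.pkl','rb')); x=cutter(e,'round',(.556,-.349),.026); print(k,tri(d,cg,e,x[3]),tri(d,cb,e,x[2]))
print('tool shift',rel(p,b[0],Rm),rel(p,g[0],Rm))
E
```

```text
clock: 22.15
tcp_pos: [0.6025, -0.4, 0.1594]
orientation: [-1.208, -2.9, 0.002]
contact_force: [-0.0, 0.1, -0.2]
grip_width: 0.0594
gripper_force: 0.0
clock: 22.65
tcp_pos: [0.6042, -0.3945, 0.1601]
orientation: [1.2, 2.903, 0.0]
contact_force: [1.4, 0.1, 0.4]
grip_width: 0.0594
gripper_force: 0.0
[ 0.60409986 -0.39474489  0.16006255] 135.04833517966122 [ 0.94749296  0.72716634 -0.73321872  1.4543393   0.5078352   1.15498912
  0.92038687]
(array([ 0.55758447, -0.34813922]), array([62.4, 62.2]), -65.7) (array([ 0.5579447 , -0.34718277]), array([38.6, 19.8]), -38.5) [321.62969047 116.28894729] [321.45071895 116.1227451 ]
w1 (array([ 0.55721486, -0.34767532,  0.06196113]), np.float64(0.0005395497906056495)) (array([ 0.55713126, -0.34754058,  0.03125957]), np.float64(0.00011166668624360233))Traceback (most recent call last):
  File "<stdin>", line 5, in <module>
  File "h.py", line 53, in cutter
    g=g[0]; return b,rect(onplane(d,g[:,0],zb+.036)),cen(c),cen(g)
      ~^^^
IndexError: list index out of range
```

View pics/r1.png

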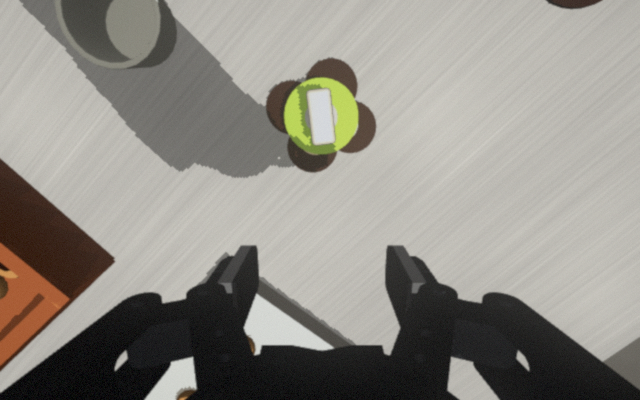

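The overhead view shows the lime cutter at (321,116), its grip tilted about 6° anticlockwise. Measured heights are 0.031 (base) and 0.062 (grip top), as they should be.

```bash
python3 -m handwheel '[{"dp":[0.05,0,0.0],"delta_rot":[0,0,-0.11]},{"dp":[0.066,0.0003,0.0],"delta_rot":[0,0,-0.11]},{"dp":[0.066,0.0003,0.04],"delta_rot":[0,0,-0.11]},{"dp":[0.066,0.0003,0.08],"delta_rot":[0,0,-0.11]},{"dp":[0.066,0.0003,0.11],"delta_rot":[0,0,-0.11]},{"dp":[0.066,0.0003,0.122],"delta_rot":[0,0,-0.11]},{"dp":[0.066,0.0003,0.13],"delta_rot":[0,0,-0.11]},{"dp":[0.066,0.0003,0.13],"delta_rot":[0,0,-0.11]},{"dp":[0.066,0.0003,0.13],"delta_rot":[0,0,-0.11]},{"dp":[0.066,0.0003,0.13],"delta_rot":[0,0,-0.11]}]' 0.7
python3 -m handwheel '[{"dp":[0,0,0],"delta_rot":[0,0,0]},{"dp":[0,0,0],"delta_rot":[0,0,0]},{"dp":[0,0,0],"delta_rot":[0,0,0]},{"dp":[0,0,0],"delta_rot":[0,0,0]},{"dp":[0,0,0],"delta_rot":[0,0,0]},{"dp":[0,0,0],"delta_rot":[0,0,0]},{"dp":[0,0,0],"delta_rot":[0,0,0]}]' 0 30
```

```text
clock: 23.95
tcp_pos: [0.5578, -0.3492, 0.0307]
orientation: [1.042, 2.962, -0.0]
contact_force: [-0.6, 0.6, 0.8]
grip_width: 0.0599
gripper_force: 0.0
clock: 24.82
tcp_pos: [0.5574, -0.3491, 0.03]
orientation: [1.042, 2.963, -0.0]
contact_force: [0.3, -0.6, 3.2]
grip_width: 0.0175
gripper_force: 29.8
```

```bash
python3 -m handwheel '[{"dp":[0,0,-0.015],"delta_rot":[0,0,0]},{"dp":[0,0,-0.05],"delta_rot":[0,0,0]},{"dp":[0,0,-0.1],"delta_rot":[0,0,0]},{"dp":[0.01,0.05,-0.13],"delta_rot":[0,0,0]},{"dp":[0.022,0.11,-0.13],"delta_rot":[0,0,0]},{"dp":[0.033,0.165,-0.13],"delta_rot":[0,0,0]},{"dp":[0.042,0.21,-0.13],"delta_rot":[0,0,0]},{"dp":[0.0445,0.224,-0.13],"delta_rot":[0,0,0]},{"dp":[0.0445,0.224,-0.13],"delta_rot":[0,0,0]},{"dp":[0.0445,0.224,-0.13],"delta_rot":[0,0,0]},{"dp":[0.0445,0.224,-0.13],"delta_rot":[0,0,0]},{"dp":[0.0445,0.224,-0.13],"delta_rot":[0,0,0]}]'
python3 - <<'E'
from h import *
d,p,Rm,yaw=look('r2'); print(p,np.degrees(yaw),status.get_obs()['gripper_force'])
e=pickle.load(open('w2.pkl','rb'))
for f in(mat,cream):
    try:
        m,cm,P=f(d,(.6106,-.1045),.03); print(m,cm,'shift',rel(p,m[0],Rm)); print(tri(d,cm,e,f(e,(.6106,-.1045))[1]))
    except Exception as x: print(f.__name__,x)
E
```

```text
clock: 26.32
tcp_pos: [0.6624, -0.1478, 0.1598]
orientation: [-1.045, -2.963, 0.001]
contact_force: [0.8, -0.3, -1.1]
grip_width: 0.0177
gripper_force: 29.5
[ 0.66247899 -0.14744137  0.15977831] 141.17452643126947 29.4794762134552
(array([ 0.61179199, -0.10400063]), array([90.9, 90.8]), 51.1) [324.26143006 113.85156938] shift [ 6.67233606e-02  2.06467991e-03 -4.72876090e-06]
(array([ 0.61051428, -0.10320695,  0.01295523]), np.float64(0.0001169393168055652))
(array([ 0.61079004, -0.10397885]), array([64.3, 63.5]), 6.1) [323.67102028 113.93509896] shift [ 6.75175976e-02  1.45347458e-03 -4.57418591e-06]
(array([ 0.61077599, -0.10352985,  0.00727517]), np.float64(0.0011907654636912515))
```

View pics/r2.png

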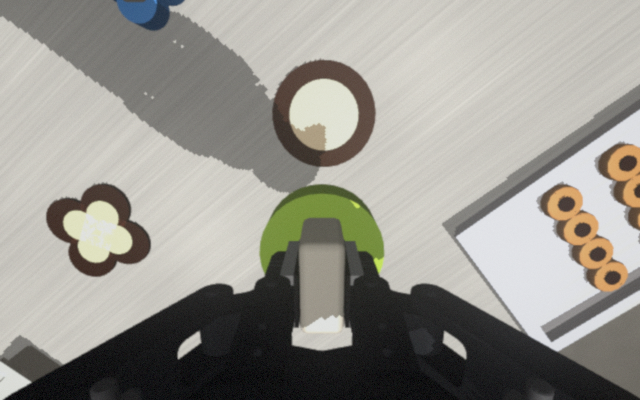

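The view shows the lime cutter held at (321,245), the round mat ahead at (324,114), and the flower mat now clear at (98,229).

```bash
python3 -m handwheel '[{"dp":[0.04,0.001,0.0],"delta_rot":[0,0,0]},{"dp":[0.0665,0.0016,0.02],"delta_rot":[0,0,0]},{"dp":[0.0665,0.0016,0.06],"delta_rot":[0,0,0]},{"dp":[0.0665,0.0016,0.09],"delta_rot":[0,0,0]},{"dp":[0.0665,0.0016,0.11],"delta_rot":[0,0,0]},{"dp":[0.0665,0.0016,0.12],"delta_rot":[0,0,0]},{"dp":[0.0665,0.0016,0.1218],"delta_rot":[0,0,0]},{"dp":[0.0665,0.0016,0.1218],"delta_rot":[0,0,0]},{"dp":[0.0665,0.0016,0.1218],"delta_rot":[0,0,0]},{"dp":[0.0665,0.0016,0.1218],"delta_rot":[0,0,0]},{"dp":[0.0665,0.0016,0.1218],"delta_rot":[0,0,0]},{"dp":[0.0665,0.0016,0.1218],"delta_rot":[0,0,0]}]'
python3 - <<'E'
from h import *
d,p,Rm,yaw=look('r3'); print(p,np.degrees(yaw)); zt=p[2]-.030+.026
B=mask(d['img'],*BROWN); B[:,:200]=0;B[:,440:]=0; B[200:]=0
c=blobs(B)[0][:,0]; hull=cv2.convexHull(c)[:,0]; Q=np.array([rel(p,x[:2],Rm)[:2] for x in onplane(d,hull,.004)])
def circ(Q,r): 
    from scipy.optimize import least_squares
    return least_squares(lambda v:np.linalg.norm(Q-v,axis=1)-r,[0,0]).x
Q=Q[Q[:,0]>.02]; print('mat in tool',circ(Q,.0455))
O=mask(d['img'],*HUE['round']); rows=range(200,250,8); Q=[]
for row in rows:
    x=np.nonzero(O[row,200:440])[0]+200; Q+= [rel(p,q[:2],Rm)[:2] for q in onplane(d,[(x.min(),row),(x.max(),row)],zt)]; print(row,x.min(),x.max(),(Q[-1]+Q[-2])/2)
print('cut in tool',circ(np.array(Q),.031))
n,_,P=mat(pickle.load(open('r2.pkl','rb')),(.56,-.35)); print('flower mat',n)
E
```

```text
clock: 27.88
tcp_pos: [0.6119, -0.1036, 0.0381]
orientation: [1.042, 2.964, -0.0]
contact_force: [-1.0, -0.1, -0.7]
grip_width: 0.0177
gripper_force: 29.6
[ 0.61194703 -0.103585    0.03806166] 141.24846098655928
mat in tool [ 0.00105782 -0.0014819 ]
200 282 361 [ 0.02833252 -0.0002798 ]
208 276 367 [ 0.02439652 -0.00028239]
216 271 372 [ 0.0204061  -0.00028504]
224 266 376 [ 0.01636036 -0.00052902]
232 262 380 [ 0.01225767 -0.00053344]
240 260 383 [ 0.00809684 -0.00029335]
248 259 384 [ 0.00387708 -0.00029644]
cut in tool [ 0.00208271 -0.0003791 ]
flower mat (array([ 0.55908691, -0.34723981]), array([86.2, 84.6]), 72.7)
```

```bash
python3 -m handwheel '[{"dp":[0,-0.0009,0.002],"delta_rot":[0,0,0]},{"dp":[0,-0.0009,0.005],"delta_rot":[0,0,0]},{"dp":[0,-0.0009,0.007],"delta_rot":[0,0,0]},{"dp":[0,-0.0009,0.008],"delta_rot":[0,0,0]},{"dp":[0,-0.0009,0.0083],"delta_rot":[0,0,0]},{"dp":[0,-0.0009,0.0083],"delta_rot":[0,0,0]},{"dp":[0,-0.0009,0.0083],"delta_rot":[0,0,0]}]'
python3 -m handwheel '[{"dp":[0,0,0],"delta_rot":[0,0,0]},{"dp":[0,0,0],"delta_rot":[0,0,0]},{"dp":[0,0,0],"delta_rot":[0,0,0]},{"dp":[0,0,0],"delta_rot":[0,0,0]},{"dp":[0,0,0],"delta_rot":[0,0,0]}]' 0.5
```

```text
clock: 28.8
tcp_pos: [0.6112, -0.1043, 0.03]
orientation: [-1.042, -2.964, 0.0]
contact_force: [-3.7, -0.2, 5.7]
grip_width: 0.0178
gripper_force: 30.3
clock: 29.42
tcp_pos: [0.6114, -0.1043, 0.0297]
orientation: [1.042, 2.964, 0.0]
contact_force: [0.0, -1.3, 0.1]
grip_width: 0.0427
gripper_force: 0.0
```

```bash
python3 -m handwheel '[{"dp":[0,0,-0.03],"delta_rot":[0,0,0]},{"dp":[0,0,-0.08],"delta_rot":[0,0,0]},{"dp":[0,0,-0.13],"delta_rot":[0,0,0]},{"dp":[0.0365,-0.1455,-0.13],"delta_rot":[0,0,0]},{"dp":[0.0365,-0.1455,-0.13],"delta_rot":[0,0,0]},{"dp":[0.0365,-0.1455,-0.13],"delta_rot":[0,0,0]},{"dp":[0.0365,-0.1455,-0.13],"delta_rot":[0,0,0]},{"dp":[0.0365,-0.1455,-0.13],"delta_rot":[0,0,0]},{"dp":[0.0365,-0.1455,-0.13],"delta_rot":[0,0,0]},{"dp":[0.0365,-0.1455,-0.13],"delta_rot":[0,0,0]},{"dp":[0.0365,-0.1455,-0.13],"delta_rot":[0,0,0]},{"dp":[0.0365,-0.1455,-0.13],"delta_rot":[0,0,0]}]' 0.7
python3 - <<'E'
from h import *
d,p,Rm,yaw=look('f1'); print(p,np.degrees(yaw),status.get_obs()['joints'])
b,g,cb,cg=cutter(d,'flower',(.4405,-.152),.022); print(b,g,cb,cg)
for k in('w1','w2'):
    try: e=pickle.load(open(k+'.pkl','rb')); x=cutter(e,'flower',(.4405,-.152),.022); print(k,tri(d,cg,e,x[3]),tri(d,cb,e,x[2]))
    except Exception as q: print(q)
print('tool shift',rel(p,b[0],Rm),rel(p,g[0],Rm))
E
```

```text
clock: 30.92
tcp_pos: [0.4919, -0.1947, 0.1597]
orientation: [-1.042, -2.964, -0.0]
contact_force: [-0.1, 1.7, -0.5]
grip_width: 0.0599
gripper_force: 0.0
[ 0.49191248 -0.19474741  0.15966501] 141.2621122418744 [ 0.95147673  0.46002891 -0.87067264  1.92951061  0.43079522  0.94904975
  0.76843592]
(array([ 0.44003073, -0.15227919]), array([56.3, 56.1]), 6.5) (array([ 0.4399751 , -0.15137061]), array([38.2, 19.9]), -38.8) [322.30180023 114.243011  ] [322.29076051 113.48873072]
w1 (array([ 0.43850719, -0.15183193,  0.03865337]), np.float64(0.0009088657922555717)) (array([ 0.43877179, -0.15226077,  0.01215871]), np.float64(0.0014234332418236692))
w2 (array([ 0.44041898, -0.15316694,  0.05380107]), np.float64(0.004571332346291418)) (array([ 0.43966141, -0.15221051,  0.01887068]), np.float64(0.001443375044274178))
tool shift [6.70434866e-02 6.60472366e-04 2.38025296e-06] [6.76554363e-02 1.33437043e-03 2.46149287e-06]
```

View pics/f1.png

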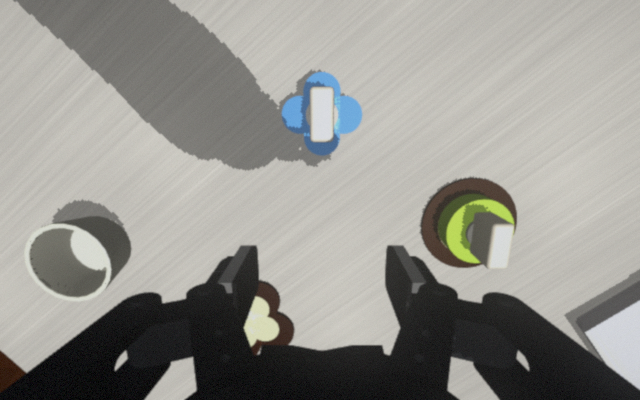

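The overhead view shows the blue cutter at (322,114) with its grip vertical, and the round cutter centred on its mat at right. I'll grip the blue one.

```bash
python3 -m handwheel '[{"dp":[0.05,0,0.0],"delta_rot":[0,0,0]},{"dp":[0.067,0.0008,0.0],"delta_rot":[0,0,0]},{"dp":[0.067,0.0008,0.04],"delta_rot":[0,0,0]},{"dp":[0.067,0.0008,0.08],"delta_rot":[0,0,0]},{"dp":[0.067,0.0008,0.11],"delta_rot":[0,0,0]},{"dp":[0.067,0.0008,0.125],"delta_rot":[0,0,0]},{"dp":[0.067,0.0008,0.1335],"delta_rot":[0,0,0]},{"dp":[0.067,0.0008,0.1335],"delta_rot":[0,0,0]},{"dp":[0.067,0.0008,0.1335],"delta_rot":[0,0,0]},{"dp":[0.067,0.0008,0.1335],"delta_rot":[0,0,0]}]' 0.7
python3 -m handwheel '[{"dp":[0,0,0],"delta_rot":[0,0,0]},{"dp":[0,0,0],"delta_rot":[0,0,0]},{"dp":[0,0,0],"delta_rot":[0,0,0]},{"dp":[0,0,0],"delta_rot":[0,0,0]},{"dp":[0,0,0],"delta_rot":[0,0,0]},{"dp":[0,0,0],"delta_rot":[0,0,0]},{"dp":[0,0,0],"delta_rot":[0,0,0]}]' 0 30
```

```text
clock: 32.22
tcp_pos: [0.4406, -0.1526, 0.0269]
orientation: [1.042, 2.962, -0.0]
contact_force: [-0.5, -0.6, -0.8]
grip_width: 0.0597
gripper_force: 0.0
clock: 33.1
tcp_pos: [0.4402, -0.1524, 0.0264]
orientation: [1.042, 2.963, -0.0]
contact_force: [-0.5, -0.3, 5.1]
grip_width: 0.0176
gripper_force: 31.1
```

```bash
python3 -m handwheel '[{"dp":[0,0,-0.015],"delta_rot":[0,0,0]},{"dp":[0,0,-0.05],"delta_rot":[0,0,0]},{"dp":[0,0,-0.1],"delta_rot":[0,0,0]},{"dp":[-0.045,-0.017,-0.133],"delta_rot":[0,0,0.1]},{"dp":[-0.1,-0.038,-0.133],"delta_rot":[0,0,0.22]},{"dp":[-0.155,-0.059,-0.133],"delta_rot":[0,0,0.33]},{"dp":[-0.21,-0.08,-0.133],"delta_rot":[0,0,0.41]},{"dp":[-0.255,-0.096,-0.133],"delta_rot":[0,0,0.41]},{"dp":[-0.276,-0.1045,-0.133],"delta_rot":[0,0,0.41]},{"dp":[-0.276,-0.1045,-0.133],"delta_rot":[0,0,0.41]},{"dp":[-0.276,-0.1045,-0.133],"delta_rot":[0,0,0.41]},{"dp":[-0.276,-0.1045,-0.133],"delta_rot":[0,0,0.41]}]'
python3 -m handwheel '[{"dp":[0,0,0],"delta_rot":[0,0,0]},{"dp":[0,0,0],"delta_rot":[0,0,0]},{"dp":[0,0,0],"delta_rot":[0,0,0]}]' | sed -n 2,3p
python3 - <<'E'
from h import *
d,p,Rm,yaw=look('f2'); print(p,np.degrees(yaw),status.get_obs()['gripper_force'])
e=pickle.load(open('r2.pkl','rb'))
for f in(mat,cream):
    try:
        m,cm,P=f(d,(.5591,-.3472),.03); print(m,cm,'shift',rel(p,m[0],Rm)); print(tri(d,cm,e,f(e,(.5591,-.3472))[1]))
    except Exception as x: print(f.__name__,x)
E
```

```text
clock: 34.6
tcp_pos: [0.5897, -0.4052, 0.1596]
orientation: [-1.621, -2.69, -0.0]
contact_force: [-0.0, 0.5, 0.1]
grip_width: 0.0176
gripper_force: 30.3
tcp_pos: [0.5899, -0.4065, 0.1593]
orientation: [1.624, 2.69, -0.0]
[ 0.58987677 -0.40653328  0.15924975] 117.76161740301639 30.291783213615417
(array([ 0.55856018, -0.3488876 ]), array([84.3, 83.8]), -17.4) [320.56475969 114.83238416] shift [ 6.55973472e-02 -8.60825484e-04 -2.93471758e-06]
(array([ 0.55744368, -0.34717482,  0.0030354 ]), np.float64(9.024886319518859e-05))
(array([ 0.55749097, -0.34845944]), array([59.7, 59.4]), -17.4) [319.82066421 115.22205822] shift [ 6.64742579e-02 -1.60753048e-03 -2.95338208e-06]
(array([ 0.55697013, -0.34777536,  0.00406635]), np.float64(0.00017967585941892805))
```

View pics/f2.png

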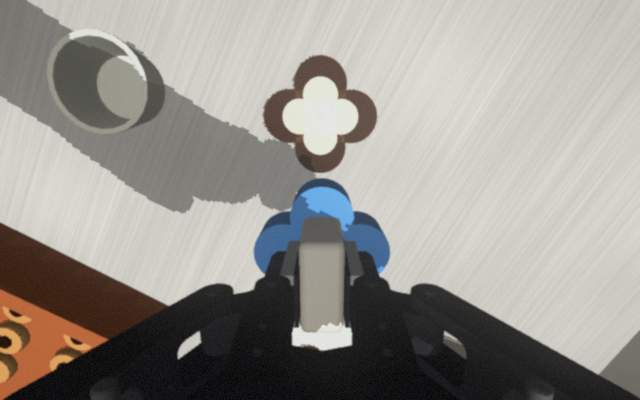

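The view shows the blue cutter held at (321,230) with its petals matching the flower mat ahead at (320,115).

```bash
python3 -m handwheel '[{"dp":[0.04,-0.001,0.0],"delta_rot":[0,0,0]},{"dp":[0.0658,-0.0012,0.02],"delta_rot":[0,0,0]},{"dp":[0.0658,-0.0012,0.06],"delta_rot":[0,0,0]},{"dp":[0.0658,-0.0012,0.09],"delta_rot":[0,0,0]},{"dp":[0.0658,-0.0012,0.11],"delta_rot":[0,0,0]},{"dp":[0.0658,-0.0012,0.12],"delta_rot":[0,0,0]},{"dp":[0.0658,-0.0012,0.1213],"delta_rot":[0,0,0]},{"dp":[0.0658,-0.0012,0.1213],"delta_rot":[0,0,0]},{"dp":[0.0658,-0.0012,0.1213],"delta_rot":[0,0,0]},{"dp":[0.0658,-0.0012,0.1213],"delta_rot":[0,0,0]},{"dp":[0.0658,-0.0012,0.1213],"delta_rot":[0,0,0]},{"dp":[0.0658,-0.0012,0.1213],"delta_rot":[0,0,0]}]'
python3 - <<'E'
from h import *
d,p,Rm,yaw=look('f3'); print(p,np.degrees(yaw)); zt=p[2]-.0264+.022
B=mask(d['img'],*BROWN); O=mask(d['img'],*HUE['flower'])
for M,z,rows in((B,.004,(135,145,155,165)),(O,zt,(190,200,210,220,230))):
    for row in rows:
        x=np.nonzero(M[row,180:460])[0]+180
        if len(x): print(row,x.min(),x.max(),rel(p,onplane(d,[(x.mean()*0+(x.min()+x.max())/2,row)],z)[0,:2],Rm)[:2])
c=np.nonzero(B[:,321])[0].min(); print('mat tip-51mm',c,rel(p,onplane(d,[(321,c)],.004)[0,:2],Rm)[0]-.051)
c=np.nonzero(O[:,321])[0].min(); print('cut bottom tip-34mm',c,rel(p,onplane(d,[(321,c)],zt-.022)[0,:2],Rm)[0]-.034)
E
```

```text
clock: 36.52
tcp_pos: [0.5582, -0.3489, 0.038]
orientation: [1.624, 2.689, -0.0]
contact_force: [-0.3, -0.3, -1.1]
grip_width: 0.0174
gripper_force: 30.4
[ 0.55821067 -0.34893974  0.03796852] 117.75868804828947
145 319 323 [ 0.051333   -0.00046197]
155 295 347 [ 0.04591787 -0.00046852]
165 286 355 [ 0.04041339 -0.00075165]
190 299 343 [ 0.03300612 -0.00044229]
200 294 349 [ 0.02814808 -0.00021117]
210 292 352 [2.32065771e-02 2.39191197e-05]
220 269 374 [ 0.01817983 -0.00021911]
230 262 380 [ 0.01306521 -0.00046639]
mat tip-51mm 146 -0.00020454598213428404
cut bottom tip-34mm 180 -0.0005323225026451078
```

Aligned to well under 1 mm, so I'll lower, release, rise clear and inspect.

```bash
python3 -m handwheel '[{"dp":[0,0,0.003],"delta_rot":[0,0,0]},{"dp":[0,0,0.0055],"delta_rot":[0,0,0]},{"dp":[0,0,0.007],"delta_rot":[0,0,0]},{"dp":[0,0,0.0078],"delta_rot":[0,0,0]},{"dp":[0,0,0.0081],"delta_rot":[0,0,0]},{"dp":[0,0,0.0081],"delta_rot":[0,0,0]},{"dp":[0,0,0.0081],"delta_rot":[0,0,0]}]'
python3 -m handwheel '[{"dp":[0,0,0],"delta_rot":[0,0,0]},{"dp":[0,0,0],"delta_rot":[0,0,0]},{"dp":[0,0,0],"delta_rot":[0,0,0]},{"dp":[0,0,0],"delta_rot":[0,0,0]},{"dp":[0,0,0],"delta_rot":[0,0,0]}]' 0.5
python3 -m handwheel '[{"dp":[0,0,-0.03],"delta_rot":[0,0,0]},{"dp":[0,0,-0.08],"delta_rot":[0,0,0]},{"dp":[0,0,-0.13],"delta_rot":[0,0,0]},{"dp":[-0.066,0,-0.13],"delta_rot":[0,0,0]},{"dp":[-0.066,0,-0.13],"delta_rot":[0,0,0]},{"dp":[-0.066,0,-0.13],"delta_rot":[0,0,0]},{"dp":[-0.066,0,-0.13],"delta_rot":[0,0,0]},{"dp":[-0.066,0,-0.13],"delta_rot":[0,0,0]},{"dp":[-0.066,0,-0.13],"delta_rot":[0,0,0]},{"dp":[-0.066,0,-0.13],"delta_rot":[0,0,0]}]'
python3 - <<'E'
from h import *
d,p,Rm,yaw=look('f4'); t=save('top','t4')
print(cutter(d,'flower',(.558,-.348),.026)[:2]); print('mat',mat(d,(.558,-.348),.05)[0])
cv2.imwrite('pics/fin.png',np.vstack([cv2.resize(d['img'],(480,300)),cv2.resize(t['img'][130:260,180:480],(480,208))]))
t0=pickle.load(open('top0.pkl','rb'))
for n,lo,hi,roi in(('jar',(0,150,60),(5,255,255),(185,215,225,255)),('cup',(0,0,90),(180,60,150),(430,215,465,255))):
    print(n,[cen(blobs(mask(x['img'],lo,hi,roi),5)[0]) for x in(t0,t)])
E
```

```text
clock: 37.45
tcp_pos: [0.5581, -0.3488, 0.0305]
orientation: [-1.624, -2.689, 0.001]
contact_force: [-3.2, 0.8, 4.9]
grip_width: 0.0176
gripper_force: 31.3
clock: 38.08
tcp_pos: [0.5582, -0.3489, 0.0298]
orientation: [1.624, 2.689, 0.0]
contact_force: [-0.2, 0.3, -0.0]
grip_width: 0.0427
gripper_force: 0.0
clock: 39.33
tcp_pos: [0.5889, -0.4071, 0.1599]
orientation: [1.623, 2.69, -0.0]
contact_force: [-0.1, 0.5, -0.6]
grip_width: 0.043
gripper_force: 0.0
((array([ 0.55844   , -0.34876077]), array([56.9, 56.8]), 72.8), (array([ 0.55909735, -0.34770956]), array([38.5, 19.6]), -62.8))
mat (array([ 0.55854211, -0.34896191]), array([84.5, 84.2]), 72.3)
jar [array([200.8189415 , 235.37418756]), array([200.73856209, 235.36134454])]
cup [array([441.91860465, 245.18604651]), array([451.13869538, 235.12286257])]
```

View pics/fin.png

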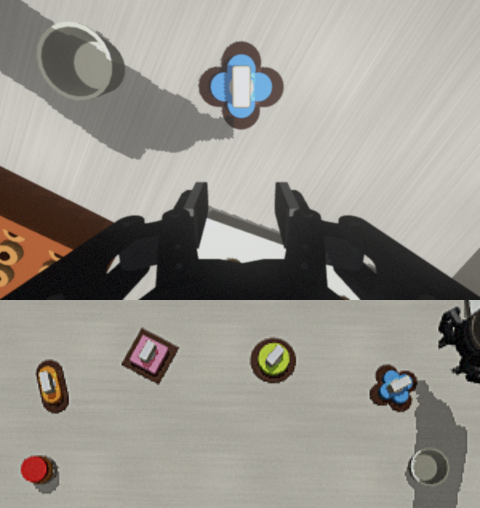

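The flower cutter matches its mat within 0.3 mm and 0.5°. The top view shows all four cutters on their own mats, with the jar and cup untouched. I'll do one overhead check of the oblong, which had the least certain placement.

```bash
python3 -m handwheel '[{"dp":[0.616,0.3145,0],"delta_rot":[0,0,0]},{"dp":[0.616,0.3145,0],"delta_rot":[0,0,0]},{"dp":[0.616,0.3145,0],"delta_rot":[0,0,0]},{"dp":[0.616,0.3145,0],"delta_rot":[0,0,0]},{"dp":[0.616,0.3145,0],"delta_rot":[0,0,0]},{"dp":[0.616,0.3145,0],"delta_rot":[0,0,0]},{"dp":[0.616,0.3145,0],"delta_rot":[0,0,0]},{"dp":[0.616,0.3145,0],"delta_rot":[0,0,0]},{"dp":[0.616,0.3145,0],"delta_rot":[0,0,0]},{"dp":[0.616,0.3145,0],"delta_rot":[0,0,0]},{"dp":[0.616,0.3145,0],"delta_rot":[0,0,0]},{"dp":[0.616,0.3145,0],"delta_rot":[0,0,0]}]' | sed -n 2p
python3 -m handwheel '[{"dp":[0,0,0],"delta_rot":[0,0,0]},{"dp":[0,0,0],"delta_rot":[0,0,0]},{"dp":[0,0,0],"delta_rot":[0,0,0]},{"dp":[0,0,0],"delta_rot":[0,0,0]},{"dp":[0,0,0],"delta_rot":[0,0,0]},{"dp":[0,0,0],"delta_rot":[0,0,0]}]'
python3 - <<'E'
from h import *
d,p,Rm,yaw=look('c1')
print(cutter(d,'oblong',(.55,.344),.026)[:2]); print('mat',mat(d,(.55,.344),.05)[0])
try: print(cutter(d,'square',(.616,.147),.026)[0]); print('mat',mat(d,(.616,.147),.05)[0])
except Exception as x: print(x)
E
```

```text
tcp_pos: [0.5779, 0.2917, 0.1606]
clock: 41.68
tcp_pos: [0.5804, 0.2842, 0.1598]
orientation: [1.624, 2.689, 0.0]
contact_force: [0.4, -1.1, -0.3]
grip_width: 0.0424
gripper_force: 0.0
((array([0.55179852, 0.34385226]), array([74.7, 37.3]), 15.4), (array([0.55063086, 0.3443017 ]), array([39.1, 22.5]), 25.4))
mat (array([0.55136755, 0.34374585]), array([109.5,  53.1]), 15.1)
(array([0.61929437, 0.16318884]), array([66.7, 66.6]), -73.0)
mat (array([0.62753564, 0.16750778]), array([87. , 41.2]), -27.2)
```

View pics/c1.png

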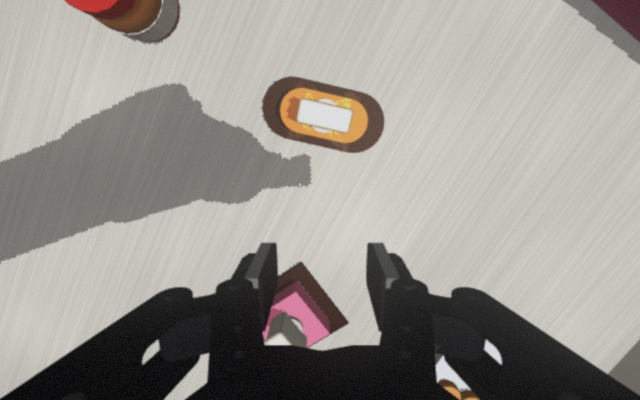

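The oblong cutter sits within 0.5 mm and 0.3° of its mat at (323,115), so I'll hand in.

```bash
python3 -c "
from bench import r
print(r.hand_in())"
```

```text
the job is handed in; nothing more can be done
None
```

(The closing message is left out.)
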